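# Index the bottle carousel to its next detent

### The arm

A 6-joint arm with a two-finger parallel gripper is mounted at the origin on a cart in front of the work surface, level with it; the furniture and walls round the work are solid. World frame = base frame: x ahead of the robot, y to its left, z up, the work surface at z = 0. Lengths are in m, angles in degrees, forces in N, time in s.
With the tool pointing down it reaches from about 0.35 to 0.875 m from the base axis. Payload 4.2 kg.
Tool frame: the origin (TCP) lies on the centre line of the jaws, within the pads' length; the fingertips stand 19 mm ahead of it and the grasp point (between the pads) is the TCP; x points along the fingers, y is the direction in which the jaws open and shut, and the axes are right-handed (so a half turn about x gives the same grasp; the last joint's range is limited). The gripper opens to 87 mm and grips with 3 to 60 N. Pads are 19 mm wide; open, the fingers measure 117 mm over their backs; the gripper's body (75 mm by 190 mm) begins 51 mm behind the grasp point.
Start: joints at [86.551, 22.042, 0.453, 0, -68.411, -14.817], TCP at [0.196, 0.593, 0.242] pointing down, gripper open.
Joint ranges: [-179.83, 179.83], [-69.29, 118.12], [-61.27, 80.66], [-181.25, 117.63], [-171.15, -9.14], [-177.46, 177.46]. Speed limits (degrees/s): [159.86, 159.86, 180, 180, 180, 180].

### API

Orientations are given as a 3x3 rotation matrix whose columns are the frame's x, y, z axes.
In Python, from station import r, viewer, job, spotter gives the robot as it stands.
- The arm moves only by the tool play_rows, never from a script. Its argument "commands" is a list of rows, each an object of numbers: "fingers": the gripper command: -1 is fully open, 1 is shut, values between are in proportion; "tx", "ty", "tz": the shift along the tool's x, y, z normalised to -1 to 1, where 1 is 750 mm; "ax", "ay", "az": the turn, a rotation vector about the tool's x, y, z normalised to -1 to 1, where 1 is pi rad. In form: [{"fingers": .., "tx": .., "ty": .., "tz": .., "ax": .., "ay": .., "az": ..}, ...]. A call has 1 to 5 rows; each row is the pose to reach, as a shift and turn from the pose commanded when the call began, along the tool's axes at that moment, turning the shorter way round; what a row does not reach only later rows make up. A row lasts 1/12 s, in which the tool goes at most 41.7 mm and 7.16 degrees, less where a joint would pass 70% of its speed; a pose out of reach is approached as far as the arm can. A call with a number of a shift or a turn outside -1 to 1 is refused whole. A call with a gripper value outside its range is refused whole. The fingers move at their own pace and stop on an object; the grip force is fixed at half the most. Time passes only in rows, so rows that repeat a pose let the fingers close. It gives the time, the measured TCP pose, the force and the opening at its end, in the units of the state.
- r.sense(): the state, without advancing time (a new reading comes with each control period).
- viewer.capture(name): name is "scene" or "side" or "wrist"; returns a dict with "image" (384x512x3 uint8, red, green, blue), "fx", "fy", "cx", "cy" (pixels), "dist" ([k1, k2, p1, p2, k3] as OpenCV has them; the pictures are not rectified), "R" (3x3) and "t" (3): a world point X has camera coordinates R X + t; the wrist camera has in their place "mount" (4x4, takes a point from camera to tool coordinates, whose origin is the TCP and whose axes are the tool frame's). Camera axes: x right, y down, z forward; pixel columns grow to the right and rows downward; lengths in m; the calibration is good to about 2 mm. A picture is of the moment at which its call begins: read the wrist's pose just before it. There is no depth.
- job.finish_job(): hands the job in, once; it reports no verdict.
Trained networks look in a picture, given as the dict that the camera call returned (one of the last four; its "shot" number tells which), for a name from the list of things; names that differ only in an ending like _2 or _b are one class to them, and where a whole thing is asked for, a point or a joint stands for the part that bears it (a point fixed in the world has none). Each returns a list of dicts, best first, with "score" (0 to 1); they miss things now and then, are a little off and sometimes report something else, mostly with a low value. They report only what shows in the picture. A call takes as long as a camera call.
- spotter.find_in(name, picture): "uv" ([column, row] in pixels, amid what is visible of it).
- spotter.silhouettes(name, picture): "region" (384x512 bool, what is visible of it) and "uv" ([column, row] in pixels, amid what is visible of it).
The state is a dict: "time_s": time; "joints": joint angles; "joint_velocities": joint speeds; "effort": joint torques, N m; "tcp_pos": TCP position; "ee_rot": TCP orientation; "wrist_force": force on the tool from outside, world axes, zero at the start; "moment": the same for the moment, N m; "gripper_width": opening from 0.0 (shut) to 1.0 (fully open).
Only numpy, scipy, OpenCV 4.12 (cv2) and the standard library are available. Lean on these libraries where they do the work, as an engineer would, in place of code of your own. Each camera call takes 0.05 s, during which the arm holds its last target. There are 200 camera calls.

### The job

The bottle carousel is locked at its home hole. Pull its red spring plunger up, swing the carousel counter-clockwise (seen from above) to the next hole, somewhere along the yellow plate, and let the spring lock the pin fully down in that hole. Stop at the click without forcing the pin against the hole, keep the bottles standing in their pockets, and leave the other things on the bench as they are.

Things in the scene. Friction and masses are not known exactly. Their poses are not given: they have to be found in the camera images.
- base: Carousel's foot: dark steel disc 252 mm across, 10 mm thick, fixed to the bench. Origin: centre of its underside, on the upright turning axis. A turntable 148 mm across turns on it and carries an aluminium radial arm, 26 mm wide, top 45 mm above the bench, with the plunger at its end, 100 mm from the axis. At stage angle q the arm points along azimuth 2.192 + q rad in this frame.
- axis (a point): Point on the turning axis, 27 mm above the bench, where the bottles stand on the turntable. Mind the fume hood: a clear fixed glass pane stands upright across the whole bench 0.386 m ahead of the robot's base axis, lower edge 466 mm above the bench. Forearm and wrist stay in front of it; the gripper reaches in under it, tilted forward some 35 degrees. The sash (pale bar) is pushed up to 0.95 m.
- stage (a joint): Turning angle of the carousel, rad: 0 at the home hole, positive counter-clockwise from above, stop at 1.32. Drag at the knob 1 to 2 N with the pin up, up to 5 N with it riding on a plate. The next hole is in the yellow arc plate, which is clamped where the last user set it: the hole lies anywhere from 0.75 to 1.15 rad, not measured. Once the pin is in a hole the carousel turns no further.
- plunger (a joint): Lift of the plunger, m: 0 fully down (locked in a hole), 0.020 fully pulled. Spring: about 6 N at 0, 13 N at 0.020. The pin clears the home hole at 0.012; it rests at 0.012 on the aluminium home block (stage 0 to 0.62 rad), at 0.009 on the yellow plate beyond, and drops to 0 only in a hole. Let down on the yellow plate it slides along it and snaps into the hole by itself.
- knob (a point): Centre of the grip of the red plunger knob, on the plunger's axis, 88 mm above the bench when down (rises with the plunger). The knob is an upright knurled cylinder 22 mm across, from 70 to 106 mm above the bench when down; below it a steel sleeve 17 mm across, top at 70 mm.
- index_pin: Steel pin of the plunger, 8 mm across with a round tip, 57 mm long below the knob. Origin at the knob's underside on the pin's axis; z up. Holes are 10.4 mm wide. The pin bears at most 20 N against a hole or plate.
- dropper_a: White squeeze dropper bottle 35 mm across, 92 mm tall, loose in a pocket of the turntable 48 mm from the axis, 90 degrees counter-clockwise from the arm. Pocket wall 10 mm high. Origin: centre of its underside.
- dropper_b: White squeeze dropper bottle 35 mm across, 92 mm tall, loose in a pocket of the turntable 48 mm from the axis, across from the arm. Pocket wall 10 mm high. Origin: centre of its underside.
- dropper_c: White squeeze dropper bottle 35 mm across, 92 mm tall, loose in a pocket of the turntable 48 mm from the axis, 90 degrees clockwise from the arm. Pocket wall 10 mm high. Origin: centre of its underside.
- blue_bottle: Bystander: bottle with turquoise cap, 42 mm across, 83 mm tall. Origin: centre of its underside.
- open_bottle: Bystander: white plastic bottle without cap, 46 mm across, 91 mm tall. Origin: centre of its underside.
- beaker_50: Bystander: small empty beaker, 53 mm across, 62 mm tall. Origin: centre of its underside.
- screw_cap: Bystander: black screw cap, 40 mm across, 18 mm tall. Origin: centre of its underside.
- marker: Bystander: blue marker pen lying on the bench, 120 mm long, 13 mm thick. Origin: centre of its underside.

How it is judged:
By the outcome, as a careful person would: the job done as asked, in the order asked, and still so for the second after the job is handed in, with the robot touching nothing.
It also fails if it takes over 48 s, if anything falls off the work surface, if the arm or the gripper's body presses on something with over 40 N, if the wrist force passes 120 N, or if a joint passes its speed limit or range.

## Working session

There is one attempt and no reset: what is moved stays moved. The work goes in short steps, Python scripts to look and compute and a tool call to move; the robot and the scene stay as the last step left them, time stands still between calls to the robot, and variables do not carry over. Pictures are saved under pics/ and viewed, about 8 in all and at most 12, crops included, and the job is handed in when it is done.

Besides the shell and the picture viewer there is one more tool, called after "Emit:" by a JSON object that holds its "fn" and its "kwargs". play_rows: Moves the arm, as the interface text tells. Its arguments: {"type":"object","properties":{"commands":{"type":"array"}},"required":["commands"]}

```bash
mkdir -p pics; ls; cat > h.py <<'E'
import numpy as np, cv2
from station import r, viewer, job, spotter
def cap(n,save=None):
    s=r.sense(); p=viewer.capture(n)
    if 'mount' in p:
        T=np.eye(4);T[:3,:3]=np.array(s['ee_rot']);T[:3,3]=s['tcp_pos']
        C=np.linalg.inv(T@np.array(p['mount'])); p['R2'],p['t2']=C[:3,:3],C[:3,3]
    else: p['R2'],p['t2']=np.array(p['R']),np.array(p['t'])
    p['K']=np.array([[p['fx'],0,p['cx']],[0,p['fy'],p['cy']],[0,0,1.]])
    if save: cv2.imwrite('pics/'+save,p['image'][:,:,::-1])
    return p
def ray(p,uv):
    n=cv2.undistortPoints(np.array([[uv]],float),p['K'],np.array(p['dist'],float))[0,0]
    d=p['R2'].T@np.array([n[0],n[1],1]); return -p['R2'].T@p['t2'], d/np.linalg.norm(d)
def onz(p,uv,z):
    o,d=ray(p,uv); return o+d*(z-o[2])/d[2]
def tri(L):
    A=np.zeros((3,3));b=np.zeros(3)
    for p,uv in L:
        o,d=ray(p,uv);M=np.eye(3)-np.outer(d,d);A+=M;b+=M@o
    return np.linalg.solve(A,b)
def proj(p,X):
    return cv2.projectPoints(np.array(X,float).reshape(-1,1,3),cv2.Rodrigues(p['R2'])[0],p['t2'],p['K'],np.array(p['dist'],float))[0][:,0]
E
python3 - <<'E'
from h import *
np.set_printoptions(precision=4,suppress=True)
s=r.sense();print(s['time_s'],s['tcp_pos'],np.array(s['ee_rot']),s['gripper_width'])
P={n:cap(n,n+'0.png') for n in('scene','side')}
for n,p in P.items():
    print(n,'cam',-p['R2'].T@p['t2'])
    for o in('knob','base','dropper_a','blue_bottle','open_bottle','beaker_50','screw_cap','marker'):
        for f in spotter.find_in(o,p)[:3]: print(n,o,np.round(f['uv'],1),round(f['score'],2),onz(p,f['uv'],{'knob':.088,'base':.03}.get(o,.04)))
cv2.imwrite('pics/both.png',np.hstack([P[n]['image'][:,:,::-1] for n in P]).copy()[:, :]) 
E
```

```text
pics
0.0 [0.1957 0.593  0.2404] [[-0.0006 -0.3136 -0.9496]
 [-0.0021 -0.9496  0.3136]
 [-1.      0.0022 -0.0001]] 1.000240702002683
scene cam [0.6155 0.9772 0.9452]
scene knob [306.7 236. ] 0.62 [0.444  0.3769 0.088 ]
scene knob [247.4 135.7] 0.37 [ 0.5603 -0.0018  0.088 ]
scene base [279.8 236.9] 0.69 [0.5022 0.3326 0.03  ]
scene dropper_a [264.4 206.4] 0.82 [0.5326 0.2357 0.04  ]
scene dropper_a [264.6 228.9] 0.68 [0.5396 0.3109 0.04  ]
scene dropper_a [293.8 206.6] 0.52 [0.4533 0.2436 0.04  ]
scene blue_bottle [226.9 112.4] 0.35 [ 0.6169 -0.1803  0.04  ]
scene open_bottle [276.1 118.5] 0.69 [ 0.4569 -0.1335  0.04  ]
scene beaker_50 [247.4 134.3] 0.56 [ 0.5568 -0.0633  0.04  ]
scene screw_cap [326.8 318.1] 0.78 [0.4262 0.5693 0.04  ]
scene screw_cap [280.1 236.8] 0.5 [0.5026 0.3394 0.04  ]
scene marker [288.4 334.5] 0.73 [0.5165 0.5987 0.04  ]
side cam [0.4919 1.2347 0.7509]
side knob [269.1 137.6] 0.39 [ 0.4654 -0.0362  0.088 ]
side base [256.4 223.1] 0.71 [0.4977 0.3396 0.03  ]
side base [258.7 219.1] 0.45 [0.4919 0.3223 0.03  ]
side dropper_a [247.3 191.1] 0.66 [0.5271 0.2068 0.04  ]
side dropper_a [238.2 209.3] 0.6 [0.5483 0.2949 0.04  ]
side dropper_a [266.1 195.3] 0.49 [0.4729 0.2251 0.04  ]
side open_bottle [270.9 135.4] 0.61 [ 0.4571 -0.1454  0.04  ]
side open_bottle [247.4 298.1] 0.18 [0.5111 0.6083 0.04  ]
side beaker_50 [275.6 215.4] 0.74 [0.4471 0.317  0.04  ]
side beaker_50 [269.6 194.7] 0.65 [0.4629 0.2217 0.04  ]
side beaker_50 [242.2 142.1] 0.58 [ 0.5564 -0.0893  0.04  ]
side screw_cap [288.2 288.9] 0.63 [0.4229 0.5784 0.04  ]
side marker [247.3 298.4] 0.85 [0.5113 0.6092 0.04  ]
side marker [289.  289.2] 0.74 [0.4212 0.5793 0.04  ]
side marker [269.2 195.2] 0.17 [0.4641 0.2242 0.04  ]
```

```bash
python3 - <<'E'
import cv2,numpy as np
a=cv2.imread('pics/scene0.png')[90:350,190:370]; b=cv2.imread('pics/side0.png')[90:320,190:350]
a=cv2.resize(a,None,fx=2.2,fy=2.2,interpolation=cv2.INTER_CUBIC); b=cv2.resize(b,None,fx=2.4,fy=2.4,interpolation=cv2.INTER_CUBIC)
H=max(a.shape[0],b.shape[0]); f=lambda i:cv2.copyMakeBorder(i,0,H-i.shape[0],0,0,cv2.BORDER_CONSTANT)
cv2.imwrite('pics/both.png',np.hstack([f(a),f(b)]))
E
```

```text
(no output)
```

View pics/both.png

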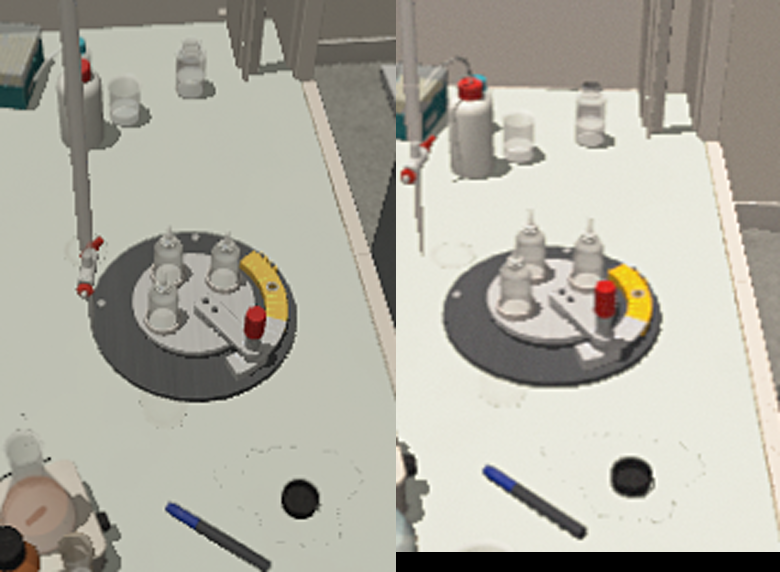

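The picture shows the red knob at scene (306,237) / side (277,215). The dark hole in the yellow plate is at scene (314,220) / side (287,212), and the home block is below the knob. Next I'll compute the geometry.

```bash
python3 - <<'E'
from h import *
np.set_printoptions(precision=4,suppress=True)
P={n:cap(n) for n in('scene','side')}
from scipy.optimize import least_squares
obs=[];kn=[];ho=[]
for n,p in P.items():
    im=p['image'].astype(int); R,G,B=im[...,0],im[...,1],im[...,2]
    x0={'scene':(290,215,325,260),'side':(262,190,292,235)}[n]
    m=((R>110)&(G<70)&(B<70)); mm=np.zeros_like(m); mm[x0[1]:x0[3],x0[0]:x0[2]]=m[x0[1]:x0[3],x0[0]:x0[2]]
    v,u=np.nonzero(mm); kc=((u.min()+u.max())/2,(v.min()+v.max())/2); print(n,'knob',u.min(),u.max(),v.min(),v.max(),np.mean(u),np.mean(v)); kn.append((p,(u.mean(),v.mean())))
    s=spotter.silhouettes('base',p)[0]['region'].astype(np.uint8)
    c=max(cv2.findContours(s,0,1)[0],key=cv2.contourArea); h=cv2.convexHull(c)
    e=cv2.fitEllipse(h); print('ell',e)
    X=np.array([onz(p,q[0],.010) for q in h.astype(float)])
    f=least_squares(lambda a:np.hypot(X[:,0]-a[0],X[:,1]-a[1])-.126,[.5,.33],loss='soft_l1',f_scale=.002); print('base centre',f.x,np.abs(f.fun).mean())
    g={'scene':(314.1,220.5),'side':(286.7,212.1)}[n]; ho.append((p,g))
    # refine hole: darkest in small window
    w=im.sum(2)[int(g[1])-4:int(g[1])+5,int(g[0])-4:int(g[0])+5]; print(w)
    for z in(.02,.027,.033): print('hole z',z,onz(p,g,z))
    print('knob onz .088',onz(p,kn[-1][1],.088))
print('knob',tri(kn)); print('hole',tri(ho))
E
```

```text
scene knob 302 310 229 237 306.0 232.53846153846155
ell ((277.3934326171875, 233.40249633789062), (77.79368591308594, 94.37565612792969), 92.31571197509766)
base centre [0.5037 0.2977] 0.0010569517355710938
[[488 457 448 447 446 451 443 222 241]
 [452 442 440 447 447 447 457 330 216]
 [435 458 498 396 440 470 453 446 221]
 [444 432 308 247 261 384 469 456 330]
 [449 530 216 195 176 291 479 448 443]
 [449 451 399 338 371 470 462 448 457]
 [449 434 398 438 445 470 445 446 452]
 [448 438 427 440 441 439 442 444 449]
 [352 477 491 504 474 474 442 444 450]]
hole z 0.02 [0.4022 0.2805 0.02  ]
hole z 0.027 [0.4038 0.2858 0.027 ]
hole z 0.033 [0.4052 0.2903 0.033 ]
knob onz .088 [0.4441 0.3665 0.088 ]
side knob 273 281 207 222 276.48148148148147 213.9814814814815
ell ((254.87046813964844, 221.5117950439453), (59.01042175292969, 90.64466857910156), 92.00652313232422)
base centre [0.5022 0.2971] 0.0020784788577110132
[[280 343 460 486 474 461 476 479 476]
 [269 281 357 457 461 465 473 489 502]
 [256 287 292 422 475 466 495 520 515]
 [276 285 284 351 462 488 557 488 387]
 [269 285 291 286 431 481 515 402 294]
 [307 282 283 287 430 482 512 489 443]
 [286 280 279 273 354 448 490 496 474]
 [282 279 281 281 328 480 512 488 506]
 [186 233 278 274 356 424 465 465 472]]
hole z 0.02 [0.4148 0.2748 0.02  ]
hole z 0.027 [0.4156 0.284  0.027 ]
hole z 0.033 [0.4162 0.2919 0.033 ]
knob onz .088 [0.4479 0.3731 0.088 ]
knob [0.4451 0.3628 0.0813]
hole [0.4121 0.2987 0.0409]
```

```bash
cat >> h.py <<'E'
from scipy.spatial.transform import Rotation as Ro
def tool(phi,tilt=35):
    a,t=np.radians(phi),np.radians(tilt)
    x=np.array([np.sin(t)*np.cos(a),np.sin(t)*np.sin(a),-np.cos(t)]); y=np.array([np.sin(a),-np.cos(a),0]); return np.stack([x,y,np.cross(x,y)],1)
def rel(p,Rg,s=None,verbose=1):
    s=s or r.sense(); R0=np.array(s['ee_rot']); d=R0.T@(np.array(p)-s['tcp_pos'])/.75; w=Ro.from_matrix(R0.T@Rg).as_rotvec()/np.pi
    print('t',np.round(d,4),'a',np.round(w,4))
E
python3 - <<'E'
from h import *
rel([.35,.42,.22],tool(0))
p=cap('scene');q=cap('side')
hs=onz(p,(313.2,220.1),.022);hq=onz(q,(290.2,212),.022);print(hs,hq)
for h in(hs,hq): v=h[:2]-[.503,.2975];print(np.hypot(*v),np.degrees(np.arctan2(v[1],v[0]))%360)
E
```

```text
t [ 0.0287  0.1553 -0.2677] a [-0.0983  0.1928 -0.031 ]
[0.40481852 0.28047626 0.022     ] [0.40530057 0.27653713 0.022     ]
0.09964642879428488 189.83674700399595
0.0999230728487507 192.1100496786434
```

Emit:
{"fn": "play_rows", "kwargs": {"commands": [{"fingers":-1,"tx":0.029,"ty":0.155,"tz":-0.268,"ax":-0.098,"ay":0.193,"az":-0.031},{"fingers":-1,"tx":0.029,"ty":0.155,"tz":-0.268,"ax":-0.098,"ay":0.193,"az":-0.031},{"fingers":-1,"tx":0.029,"ty":0.155,"tz":-0.268,"ax":-0.098,"ay":0.193,"az":-0.031},{"fingers":-1,"tx":0.029,"ty":0.155,"tz":-0.268,"ax":-0.098,"ay":0.193,"az":-0.031},{"fingers":-1,"tx":0.029,"ty":0.155,"tz":-0.268,"ax":-0.098,"ay":0.193,"az":-0.031}]}}

```text
time_s: 1.62
tcp_pos: [0.3297, 0.4429, 0.2231]
ee_rot: [[0.515, -0.038, -0.856], [-0.011, -0.999, 0.038], [-0.857, -0.01, -0.515]]
wrist_force: [2.4, -0.3, 1.0]
gripper_width: 1.003
```

```bash
python3 - <<'E'
from h import *
s=r.sense();print(s['tcp_pos'],s['ee_rot'],s['joints'],s['wrist_force'])
rel([.35,.41,.20],tool(0))
p=cap('wrist','w1.png');q=cap('side','s1.png')
cv2.imwrite('pics/w1s1.png',np.hstack([cv2.resize(x['image'][:,:,::-1],(400,300)) for x in(p,q)]))
for n in('knob','index_pin','base'):
  for f in spotter.find_in(n,p)[:2]: print(n,f['uv'],f['score'],onz(p,f['uv'],.088))
print(proj(p,[[.4395,.3748,.088],[.405,.279,.022],[.503,.2975,.027]]))
E
```

```text
[0.32973154 0.44294132 0.22313693] [[ 0.51512498 -0.03784988 -0.85627895]
 [-0.01091726 -0.99923319  0.03760119]
 [-0.85704555 -0.01002109 -0.51514319]] [ 81.38457741  10.94103564 -38.32257782  45.10948195 -46.15467682
 -27.30928189] [ 2.44885015 -0.26129941  0.95022307]
t [ 0.0408  0.0432 -0.0089] a [-0.0118  0.0221 -0.0039]
knob [312.0, 150.5] 0.77 [0.44739667 0.37742882 0.088     ]
knob [350.1, 141.9] 0.34 [0.45623303 0.33323871 0.088     ]
base [348.4, 152.2] 0.72 [0.44378176 0.33678534 0.088     ]
base [397.9, 97.0] 0.6 [0.51274228 0.26757338 0.088     ]
[[315.00909956 156.98460068]
 [380.36679018 198.10395812]
 [357.76587773 129.10517019]]
```

View pics/w1s1.png

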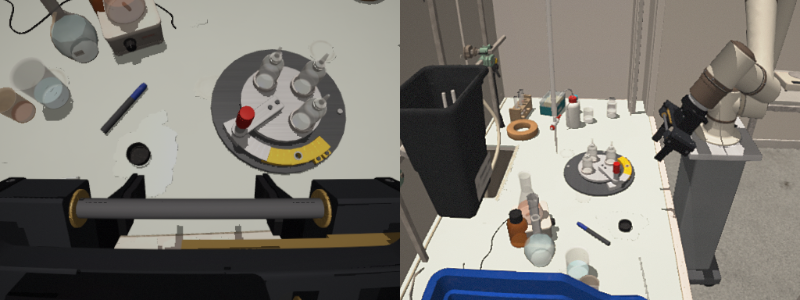

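```bash
python3 - <<'E'
from h import *
np.set_printoptions(precision=4,suppress=True)
from scipy.optimize import least_squares
L=[]
for n,k in(('wrist',(312,150)),('scene',(306,234)),('side',(277,214))):
    p=cap(n); im=p['image'].astype(int);R,G,B=im[...,0],im[...,1],im[...,2]
    m=((R>70)&(G<.45*R)&(B<.45*R)).astype(np.uint8)
    c,l,st,ce=cv2.connectedComponentsWithStats(m)
    i=min((i for i in range(1,c) if st[i,4]>15),key=lambda i:np.hypot(*(ce[i]-k))); print(n,st[i],ce[i])
    u0,v0,w,h,_=st[i]; L.append((p,np.array([u0-.5,v0-.5,u0+w-.5,v0+h-.5])))
a=np.linspace(0,2*np.pi,40); rim=np.c_[.011*np.cos(a),.011*np.sin(a),0*a]
def box(p,x): q=proj(p,np.r_[rim+[x[0],x[1],.070],rim+[x[0],x[1],.106]]); return np.r_[q.min(0),q.max(0)]
for S in(L,L[:1],L[1:]):
    f=least_squares(lambda x:np.concatenate([box(p,x)-b for p,b in S]),[.44,.373]); print(f.x,f.fun)
    v=f.x-[.503,.2975];print(np.hypot(*v),np.degrees(np.arctan2(v[1],v[0])))
E
```

```text
wrist [307 136  21  18 287] [317.662  144.5993]
scene [301 229  10  15 113] [305.5044 236.1416]
side [273 207   9  15 114] [276.693  214.0263]
[0.4513 0.375 ] [-2.56   -4.6572  2.073   8.578  -1.9488 -1.0021 -1.7338  0.0773 -2.0771
 -0.5075 -1.6326  1.2994]
0.09309712699489442 123.6968378218805
[0.4535 0.3746] [-2.414  -6.518   2.1828  6.8155]
0.09158388718565774 122.68115029905132
[0.4469 0.3754] [-0.1229 -0.9793  0.1411  0.0994 -0.3044 -0.3403  0.1782  1.4719]
0.09603993880578339 125.75320260515824
```

```bash
python3 - <<'E'
from h import *
rel([.388,.377,.174],tool(0))
E
```

```text
t [ 0.0988  0.0914 -0.0355] a [-0.0139  0.0232 -0.0031]
```

Emit:
{"fn": "play_rows", "kwargs": {"commands": [{"fingers":-1,"tx":0.049,"ty":0.046,"tz":-0.018,"ax":-0.007,"ay":0.012,"az":-0.002},{"fingers":-1,"tx":0.099,"ty":0.091,"tz":-0.036,"ax":-0.012,"ay":0.022,"az":-0.003},{"fingers":-1,"tx":0.099,"ty":0.091,"tz":-0.036,"ax":-0.012,"ay":0.022,"az":-0.003},{"fingers":-0.3,"tx":0.099,"ty":0.091,"tz":-0.036,"ax":-0.012,"ay":0.022,"az":-0.003},{"fingers":-0.3,"tx":0.099,"ty":0.091,"tz":-0.036,"ax":-0.012,"ay":0.022,"az":-0.003}]}}

```text
time_s: 2.43
tcp_pos: [0.3897, 0.374, 0.1729]
ee_rot: [[0.571, -0.009, -0.821], [-0.006, -1.0, 0.007], [-0.821, 0.001, -0.571]]
wrist_force: [0.1, -0.1, -0.0]
gripper_width: 0.921
```

```bash
python3 - <<'E'
from h import *
s=r.sense();print(s['joints'])
rel([.388,.377,.174],tool(0))
p=cap('wrist','w2.png');q=cap('scene','s2.png')
a=cv2.resize(p['image'][:,:,::-1],(512,384));b=cv2.resize(q['image'][180:320,210:350,::-1],(384,384),interpolation=cv2.INTER_CUBIC)
cv2.imwrite('pics/w2s2.png',cv2.resize(np.hstack([a,b]),(798,342)))
print(proj(p,[[.445,.377,.106],[.445,.377,.07],[.405,.279,.022],[.503,.2975,.027]]))
for f in spotter.silhouettes('knob',p)[:1]:
    v,u=np.nonzero(f['region']);print(f['score'],f['uv'],u.min(),u.max(),v.min(),v.max())
E
```

```text
[ 65.41535628  11.0075422  -51.87457737  72.15164152 -33.2015287
 -40.38766444]
t [-0.0025 -0.004   0.0011] a [-0.0021  0.0012 -0.0019]
[[252.23267673 196.296421  ]
 [252.59002725 208.10445426]
 [344.18739839 255.19033751]
 [320.76362478 169.68727381]]
0.57 [252.8, 196.9] 239 265 183 216
```

View pics/w2s2.png

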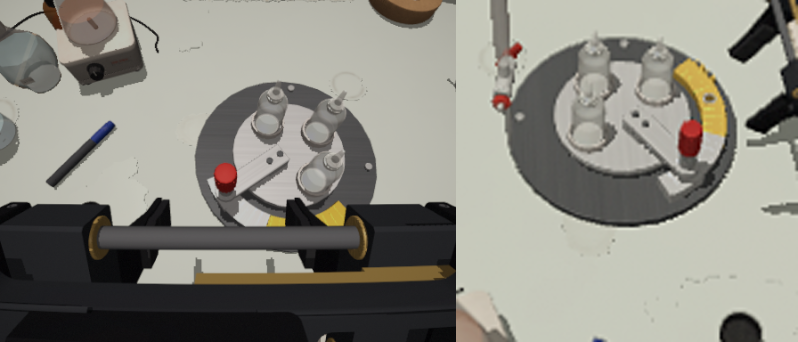

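```bash
python3 - <<'E'
from h import *
rel([.4465,.3775,.090],tool(0))
E
```

```text
t [ 0.1364 -0.0008  0.0009] a [-0.0016  0.0008 -0.0002]
```

Emit:
{"fn": "play_rows", "kwargs": {"commands": [{"fingers":-0.3,"tx":0.05,"ty":0,"tz":0.001,"ax":0,"ay":0,"az":0},{"fingers":-0.3,"tx":0.1,"ty":-0.001,"tz":0.001,"ax":0,"ay":0,"az":0},{"fingers":-0.3,"tx":0.136,"ty":-0.001,"tz":0.001,"ax":0,"ay":0,"az":0},{"fingers":-0.3,"tx":0.136,"ty":-0.001,"tz":0.001,"ax":0,"ay":0,"az":0},{"fingers":-0.3,"tx":0.136,"ty":-0.001,"tz":0.001,"ax":0,"ay":0,"az":0}]}}

```text
time_s: 3.0
tcp_pos: [0.4473, 0.3753, 0.0868]
ee_rot: [[0.569, -0.006, -0.822], [-0.006, -1.0, 0.004], [-0.822, 0.003, -0.569]]
wrist_force: [0.4, -0.6, -0.4]
gripper_width: 0.653
```

```bash
python3 - <<'E'
from h import *
s=r.sense();print(s['joints'],s['wrist_force'],s['gripper_width'])
rel([.4465,.3775,.090],tool(0))
p=cap('wrist','w3.png');q=cap('side','s3.png')
a=cv2.resize(p['image'][120:320,150:400,::-1],(480,384));b=cv2.resize(q['image'][160:290,210:350,::-1],(413,384),interpolation=cv2.INTER_CUBIC)
cv2.imwrite('pics/w3s3.png',cv2.resize(np.hstack([a,b]),(798,343)))
E
```

```text
[ 46.77364806  21.44982466 -52.44530083 108.80100983 -26.25730202
 -62.26261478] [ 0.35963217 -0.56424054 -0.4168973 ] 0.6530587180814629
t [-0.0042 -0.0029 -0.0016] a [-0.0011  0.0016 -0.0018]
```

View pics/w3s3.png

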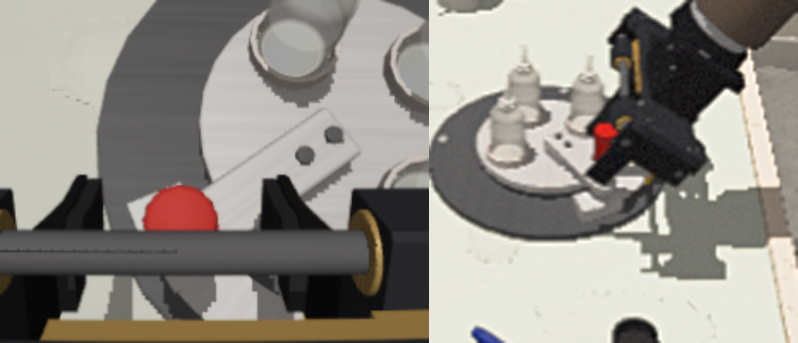

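```bash
cat > kin.py <<'E'
from h import *
from scipy.optimize import least_squares
def fk(q,k):
    q=np.radians(q); o,o2,o3,a1,b,h,a2,a3,d4,d6,s4,s6,o6=k[:13]
    E=lambda ax,a:Ro.from_euler(ax,a).as_matrix()
    R=E('z',q[0]+o)@E('y',q[1]+o2); p=E('z',q[0]+o)@np.array([a1,b,h])+R@[0,0,a2]
    R=R@E('y',-q[2]+o3); p=p+R@[d4,0,a3]; w=p.copy(); Rf=R
    R=R@E('x',s4*q[3])@E('y',-q[4])@E('x',s6*q[5]+o6); return p+R@[d6,0,0],R,w,Rf
E
python3 - <<'E'
from kin import *
np.set_printoptions(precision=4,suppress=True)
s=r.sense()
D=[([86.551,22.042,.453,0,-68.411,-14.817],[.1957,.593,.2404],[[-.0006,-.3136,-.9496],[-.0021,-.9496,.3136],[-1,.0022,-.0001]]),
([81.38457741,10.94103564,-38.32257782,45.10948195,-46.15467682,-27.30928189],[0.32973154,0.44294132,0.22313693],[[.51512498,-.03784988,-.85627895],[-.01091726,-.99923319,.03760119],[-.85704555,-.01002109,-.51514319]]),
([65.41535628,11.0075422,-51.87457737,72.15164152,-33.2015287,-40.38766444],[.3897,.374,.1729],[[.571,-.009,-.821],[-.006,-1,.007],[-.821,.001,-.571]]),
(s['joints'],s['tcp_pos'],s['ee_rot'])]
best=None
for s4 in(1,-1):
 for s6 in(1,-1):
  for o6 in(np.pi/2,-np.pi/2):
   for b in (0,-.15):
    x0=[0,0,0,0.05,b,.4,.35,.05,.35,.25,o6]
    full=lambda x:np.r_[x[:10],s4,s6,x[10]]
    def F(x):
        e=[]
        for q,p,R in D:
            P,Rr,_,_=fk(q,full(x)); e+=[*(P-p)*3,*(Rr-np.array(R)).ravel()]
        return np.r_[e,1e-3*(np.array(x)-x0)]
    f=least_squares(F,x0)
    if best is None or f.cost<best[0]: best=(f.cost,full(f.x),np.abs(f.fun).max())
print(best)
np.save('k.npy',best[1]); P,R,w,Rf=fk(s['joints'],best[1]); print('wrist',w,'fore dir',Rf[:,0],P-s['tcp_pos'])
E
```

```text
(np.float64(0.07749077832930182), array([ 0.0835,  0.1928, -0.1609,  0.0188, -0.1898, -0.3204,  0.6943,
        0.1248,  0.1529,  0.0741, -1.    , -1.    , -1.4858]), np.float64(0.2485758716944429))
wrist [0.4883 0.3131 0.1503] fore dir [ 0.155   0.1968 -0.9681] [ 0.0829 -0.0611 -0.0007]
```

```bash
python3 - <<'E'
from kin import *
import itertools
s=r.sense()
D=[([86.551,22.042,.453,0,-68.411,-14.817],[.1957,.593,.2404],[[-.0006,-.3136,-.9496],[-.0021,-.9496,.3136],[-1,.0022,-.0001]]),
([81.38457741,10.94103564,-38.32257782,45.10948195,-46.15467682,-27.30928189],[0.32973154,0.44294132,0.22313693],[[.51512498,-.03784988,-.85627895],[-.01091726,-.99923319,.03760119],[-.85704555,-.01002109,-.51514319]]),
(s['joints'],s['tcp_pos'],s['ee_rot'])]
E=lambda ax,a:Ro.from_euler(ax,a).as_matrix()
res=[]
for s1,s2,s3,s4,s5,s6,ax4 in itertools.product((1,-1),(1,),(1,-1),(1,-1),(1,-1),(1,-1),'xz'):
  for o in np.radians(range(-180,180,45)):
    def F(x):
        e=[]
        for q,p,R in D:
            q=np.radians(q); M=E('z',s1*q[0]+x[0])@E('y',s2*q[1]+s3*q[2]+x[1])@E(ax4,s4*q[3])@E('y',s5*q[4]+x[2])@E('x',s6*q[5]+x[3])
            e+=[*(M-np.array(R)).ravel()]
        return np.array(e)
    for o6 in(-1.57,1.57):
      f=least_squares(F,[o,0,0,o6]);res.append((f.cost,(s1,s2,s3,s4,s5,s6,ax4),np.degrees(f.x)))
res.sort(key=lambda t:t[0])
for t in res[:6]:print(t)
E
```

```text
(np.float64(6.253091309656715e-07), (1, 1, -1, -1, -1, -1, 'z'), array([  0.14344318,  90.06759026, -89.95556978, -89.84781526]))
(np.float64(6.253091309657562e-07), (1, 1, -1, -1, -1, -1, 'z'), array([ 1.43443177e-01,  9.00675903e+01, -8.99555698e+01,  2.70152185e+02]))
(np.float64(6.253091309657909e-07), (1, 1, -1, 1, -1, -1, 'z'), array([  0.14344315, -89.93240975,  90.04443022, -89.84781529]))
(np.float64(6.253091309658046e-07), (1, 1, -1, -1, -1, -1, 'x'), array([ 1.43443180e-01,  6.75902604e-02,  4.44302179e-02, -8.98478153e+01]))
(np.float64(6.253091309658241e-07), (1, 1, -1, -1, -1, -1, 'z'), array([  0.14344318,  90.06759026, -89.95556978, -89.84781525]))
(np.float64(6.253091309658356e-07), (1, 1, -1, -1, -1, -1, 'x'), array([1.43443180e-01, 6.75902606e-02, 4.44302173e-02, 2.70152185e+02]))
```

```bash
cat > kin.py <<'E'
from h import *
from scipy.optimize import least_squares
E=lambda ax,a:Ro.from_euler(ax,a).as_matrix()
def fk(q,k):
    q=np.radians(q); h,a2,d4,c,d6=k
    R=E('z',q[0])@E('y',q[1]); p=np.array([0,0,h])+R@[0,0,a2]
    el=p.copy(); R=R@E('y',-q[2])@E('x',-q[3]); p=p+R@[d4,0,0]; w0=p.copy(); p=p+R@[0,c,0]; w=p.copy()
    R=R@E('y',-q[4])@E('x',-q[5]-np.pi/2); return p+R@[d6,0,0],R,el,w0,w
def ik(P,R,q0,k):
    lo=np.array([-179.83,-69.29,-61.27,-181.25,-171.15,-177.46]);hi=np.array([179.83,118.12,80.66,117.63,-9.14,177.46])
    def F(q): p,M=fk(q,k)[:2]; return np.r_[(p-P)*5,(M-R).ravel()]
    f=least_squares(F,np.clip(q0,lo+.01,hi-.01),bounds=(lo,hi),x_scale=30); return f.x,np.abs(f.fun).max()
E
python3 - <<'E'
from kin import *
np.set_printoptions(precision=4,suppress=True)
s=r.sense()
D=[([86.551,22.042,.453,0,-68.411,-14.817],[.1957,.593,.2404]),
([81.38457741,10.94103564,-38.32257782,45.10948195,-46.15467682,-27.30928189],[0.32973154,0.44294132,0.22313693]),
([65.41535628,11.0075422,-51.87457737,72.15164152,-33.2015287,-40.38766444],[.3881,.3764,.1744]),
(s['joints'],s['tcp_pos'])]
f=least_squares(lambda x:np.concatenate([fk(q,x)[0]-p for q,p in D]),[.2,.41,.43,-.13,.3]);k=f.x
print(k,np.abs(f.fun).max());np.save('k.npy',k)
ax=np.array([.503,.2975])
print('now',[np.round(v,3) for v in fk(s['joints'],k)[2:]])
def path(phi0,phi1,q0,tilt=35):
    q=np.array(q0)
    for t in np.linspace(0,1,8):
        a=np.radians(126.5+t*64); P=np.r_[ax+.1*np.array([np.cos(a),np.sin(a)]),.108]
        q,e=ik(P,tool(phi0+t*(phi1-phi0),tilt),q,k); _,_,el,w0,w=fk(q,k)
        print(np.round(q,1),round(e,4),'w0',w0.round(3),'w',w.round(3))
for p0,p1,tl in((0,0,35),(0,10,35),(0,30,35),(0,-20,35),(0,10,28)): print(p0,p1,tl); path(p0,p1,s['joints'],tl)
E
```

```text
[ 0.1541  0.5686  0.4201 -0.1603  0.2857] 0.0021159774655242214
now [array([0.14 , 0.15 , 0.684]), array([0.221, 0.237, 0.281]), array([0.283, 0.378, 0.324])]
0 0 35
[ 49.3  19.2 -52.3 102.4 -26.4 -57.4] 0.0 w0 [0.209 0.243 0.292] w [0.28  0.378 0.342]
[ 49.   18.1 -54.1 104.  -26.5 -58.9] 0.0 w0 [0.2   0.23  0.295] w [0.268 0.367 0.342]
[ 48.2  16.9 -56.  106.2 -26.4 -60.5] 0.0 w0 [0.193 0.216 0.297] w [0.257 0.355 0.342]
[ 46.8  15.8 -57.7 108.8 -26.2 -61.9] 0.0 w0 [0.188 0.2   0.299] w [0.249 0.341 0.342]
[ 44.8  14.6 -59.3 112.  -25.9 -63.3] 0.0 w0 [0.185 0.183 0.301] w [0.243 0.327 0.342]
[ 42.1  13.6 -60.6 115.9 -25.3 -64.7] 0.0 w0 [0.184 0.166 0.303] w [0.24  0.311 0.342]
[ 39.7  12.7 -61.3 117.6 -24.4 -64.3] 0.0121 w0 [0.186 0.154 0.305] w [0.243 0.298 0.344]
[ 37.5  12.2 -61.3 117.6 -23.1 -62.3] 0.0359 w0 [0.19  0.146 0.307] w [0.253 0.288 0.348]
0 10 35
[ 49.3  19.2 -52.3 102.4 -26.4 -57.4] 0.0 w0 [0.209 0.243 0.292] w [0.28  0.378 0.342]
[ 47.6  17.9 -54.3 107.2 -25.7 -59.4] 0.0 w0 [0.204 0.224 0.295] w [0.268 0.363 0.342]
[ 45.2  16.5 -56.2 112.7 -24.7 -61.5] 0.0 w0 [0.20
[... 1922 characters left out ...]
 54.3  19.  -49.2  79.1 -22.8 -39. ] 0.0 w0 [0.199 0.277 0.302] w [0.309 0.378 0.36 ]
[ 52.9  17.6 -51.6  83.7 -21.7 -41.2] 0.0 w0 [0.194 0.256 0.304] w [0.297 0.364 0.36 ]
[ 50.8  16.1 -54.   89.1 -20.4 -43.4] 0.0 w0 [0.19  0.233 0.306] w [0.287 0.348 0.36 ]
[ 47.9  14.7 -56.1  95.2 -19.  -45.6] 0.0 w0 [0.189 0.21  0.308] w [0.279 0.331 0.36 ]
[ 44.1  13.3 -57.9 102.3 -17.4 -47.9] 0.0 w0 [0.191 0.185 0.31 ] w [0.274 0.313 0.36 ]
[ 39.3  12.1 -59.2 110.6 -15.5 -50.3] 0.0 w0 [0.196 0.161 0.312] w [0.271 0.294 0.36 ]
[ 34.5  11.  -60.  117.6 -13.5 -51.6] 0.0035 w0 [0.202 0.139 0.315] w [0.271 0.276 0.361]
[ 32.3  10.  -60.6 117.6 -12.2 -48.3] 0.0168 w0 [0.202 0.128 0.318] w [0.275 0.262 0.365]
```

```bash
python3 - <<'E'
from kin import *
k=np.load('k.npy');ax=np.array([.503,.2975]);s=r.sense()
for tl in(25,20):
  q=s['joints'];print(tl)
  for th,ph,z in((0,-15,.09),(0,-15,.107),(10,-7,.107),(20,0,.107),(30,7,.107),(42,15,.107),(42,0,.1),(50,0,.095),(64,0,.095),(68,0,.095),(68,0,.18)):
    a=np.radians(126.5+th);P=np.r_[ax+.1*np.array([np.cos(a),np.sin(a)]),z]
    q,e=ik(P,tool(ph,tl),q,k);_,_,el,w0,w=fk(q,k);print(th,ph,np.round(q,1),round(e,4),w.round(3))
rel([.4455,.3772,.0905],tool(-15,25))
E
```

```text
25
0 -15 [ 61.4  23.  -42.7  55.5 -29.9 -36.6] 0.0 [0.327 0.409 0.349]
0 -15 [ 62.5  21.7 -41.   51.1 -32.  -32.6] 0.0 [0.327 0.409 0.366]
10 -7 [ 60.1  19.  -46.7  60.2 -26.7 -32.4] 0.0 [0.311 0.381 0.366]
20 0 [ 56.1  16.6 -51.6  71.3 -21.7 -33.4] 0.0 [0.299 0.353 0.366]
30 7 [ 49.3  14.2 -55.6  86.3 -16.5 -35.6] 0.0 [0.291 0.323 0.366]
42 15 [ 36.4  12.1 -58.  111.7  -9.5 -41.6] 0.0 [0.288 0.286 0.366]
42 0 [ 50.7  14.2 -57.   83.3 -19.2 -40.8] 0.0 [0.284 0.317 0.359]
50 0 [ 46.8  13.8 -58.7  90.6 -18.  -44.7] 0.0 [0.282 0.304 0.354]
64 0 [ 41.4  12.5 -60.5  97.9 -16.4 -46.8] 0.0 [0.284 0.279 0.354]
68 0 [ 39.6  12.2 -60.9 100.1 -15.9 -47.3] 0.0 [0.285 0.272 0.354]
68 0 [ 59.4   4.7 -51.4  48.  -29.3 -11. ] 0.0 [0.285 0.272 0.439]
20
0 -15 [ 62.3  23.3 -37.9  40.8 -30.7 -23.1] 0.0 [0.349 0.403 0.358]
0 -15 [ 62.9  22.1 -36.2  37.6 -33.2 -20. ] 0.0 [0.349 0.403 0.375]
10 -7 [ 62.2  19.6 -41.2  42.2 -28.4 -16.6] 0.0 [0.333 0.378 0.375]
20 0 [ 60.8  17.4 -45.7  47.2 -24.  -13.9] 0.0 [0.322 0.353 0.375]
30 7 [ 58.3  15.2 -49.9  53.  -19.5 -11. ] 0.0 [0.314 0.325 0.375]
42 15 [ 53.7  12.9 -54.3  61.1 -14.1  -7.3] 0.0 [0.311 0.292 0.375]
42 0 [ 57.8  14.9 -52.   55.4 -20.6 -19.8] 0.0 [0.307 0.317 0.368]
50 0 [ 55.3  14.4 -54.5  60.8 -18.8 -23.1] 0.0 [0.305 0.304 0.363]
64 0 [ 51.5  13.1 -56.9  65.4 -17.1 -24.2] 0.0 [0.307 0.279 0.363]
68 0 [ 50.3  12.8 -57.4  66.7 -16.6 -24.4] 0.0 [0.308 0.272 0.363]
68 0 [ 60.6   5.7 -45.2  32.8 -33.3   2.6] 0.0 [0.308 0.272 0.448]
t [-0.0021 -0.0017  0.0001] a [ 0.0709 -0.0544  0.0407]
```

```bash
python3 - <<'E'
from h import *
rel([.4455,.3772,.0905],tool(-15,22))
E
```

```text
t [-0.0021 -0.0017  0.0001] a [ 0.072  -0.071   0.0388]
```

Emit:
{"fn": "play_rows", "kwargs": {"commands": [{"fingers":-0.3,"tx":-0.002,"ty":-0.001,"tz":0,"ax":0.025,"ay":-0.025,"az":0.013},{"fingers":-0.3,"tx":-0.002,"ty":-0.001,"tz":0,"ax":0.05,"ay":-0.05,"az":0.026},{"fingers":-0.3,"tx":-0.002,"ty":-0.001,"tz":0,"ax":0.072,"ay":-0.071,"az":0.039},{"fingers":-0.3,"tx":-0.002,"ty":-0.001,"tz":0,"ax":0.072,"ay":-0.071,"az":0.039}]}}

```text
time_s: 3.43
tcp_pos: [0.451, 0.3767, 0.0951]
ee_rot: [[0.447, -0.18, -0.876], [-0.077, -0.984, 0.163], [-0.891, -0.005, -0.453]]
wrist_force: [1.5, 1.5, 1.0]
gripper_width: 0.647
```

```bash
python3 - <<'E'
from h import *
s=r.sense();print(s['tcp_pos'],s['joints'],s['wrist_force'],s['gripper_width'])
rel([.4455,.3772,.0905],tool(-15,22))
p=cap('wrist','w4.png');q=cap('side')
a=p['image'][100:300,130:400,::-1];a=cv2.resize(a,(520,385),interpolation=cv2.INTER_CUBIC)
b=cv2.resize(q['image'][170:270,230:310,::-1],(278,385),interpolation=cv2.INTER_CUBIC)
cv2.imwrite('pics/w4s.png',np.hstack([a,b]))
for f in spotter.silhouettes('knob',p)[:1]:
    v,u=np.nonzero(f['region']);print(f['score'],f['uv'],u.min(),u.max(),v.min(),v.max())
t=np.linspace(0,6.28,30);X=np.c_[.4455+.011*np.cos(t),.3772+.011*np.sin(t),0*t+.106];P=proj(p,X);print(P.min(0),P.max(0))
print(proj(p,[[.405,.279,.022],[.503,.2975,.027]]))
E
```

```text
[0.45096225 0.37670811 0.09512805] [ 58.31146844  21.9949184  -45.34657266  65.99649886 -27.39774047
 -39.7423298 ] [1.52995343 1.50248304 0.97936419] 0.647175318039419
t [0.0022 0.0007 0.0093] a [ 0.0227 -0.0274  0.0122]
0.76 [257.1, 248.9] 240 277 239 254
[236.90794767 242.48376628] [279.678588   286.27043323]
[[388.31859868 286.21796768]
 [339.38725895 171.32048838]]
```

View pics/w4s.png

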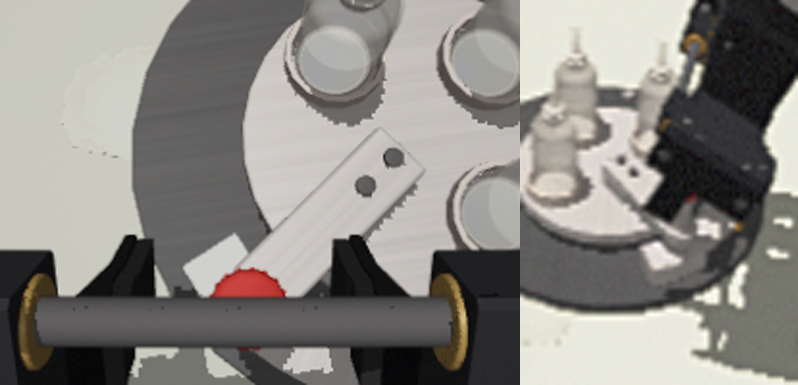

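```bash
python3 - <<'E'
from h import *
s=r.sense();print(s['tcp_pos'],s['joint_velocities'],s['wrist_force'])
rel([.446,.3775,.0905],tool(-15,22))
E
```

```text
[0.45128928 0.37872027 0.0952816 ] [-2.03452968  0.14578404 -2.61882598  4.9928958   0.30386576 -1.09775397] [-0.45014638 -0.41816436 -0.18518307]
t [0.0026 0.0029 0.0088] a [ 0.0241 -0.0285  0.0133]
```

Emit:
{"fn": "play_rows", "kwargs": {"commands": [{"fingers":-0.3,"tx":0.003,"ty":0.002,"tz":0.009,"ax":0.024,"ay":-0.028,"az":0.013},{"fingers":-0.3,"tx":0.003,"ty":0.002,"tz":0.009,"ax":0.024,"ay":-0.028,"az":0.013},{"fingers":-0.3,"tx":0.003,"ty":0.002,"tz":0.009,"ax":0.024,"ay":-0.028,"az":0.013},{"fingers":-0.3,"tx":0.003,"ty":0.002,"tz":0.009,"ax":0.024,"ay":-0.028,"az":0.013}]}}

```text
time_s: 3.92
tcp_pos: [0.4473, 0.3758, 0.0891]
ee_rot: [[0.364, -0.259, -0.895], [-0.1, -0.966, 0.239], [-0.926, 0.003, -0.377]]
wrist_force: [-0.6, -0.1, 0.5]
gripper_width: 0.65
```

```bash
python3 - <<'E'
from h import *
s=r.sense();print(s['tcp_pos'],s['joints'],s['joint_velocities'],s['wrist_force'])
rel([.446,.3775,.0905],tool(-15,22))
E
```

```text
[0.44732144 0.37584272 0.08914121] [ 61.56949177  23.39599207 -39.80720459  47.11912384 -30.11770111
 -28.51990928] [-0.96628412 -0.24502544 -1.30256514  1.25242228 -0.05542364  0.06097498] [-0.60675724 -0.06806154  0.46547579]
t [-0.0025 -0.0017  0.0014] a [ 0.0002 -0.001  -0.0008]
```

Emit:
{"fn": "play_rows", "kwargs": {"commands": [{"fingers":1,"tx":-0.001,"ty":-0.001,"tz":0,"ax":0,"ay":0,"az":0},{"fingers":1,"tx":-0.001,"ty":-0.001,"tz":0,"ax":0,"ay":0,"az":0},{"fingers":1,"tx":-0.001,"ty":-0.001,"tz":0,"ax":0,"ay":0,"az":0},{"fingers":1,"tx":-0.001,"ty":-0.001,"tz":0,"ax":0,"ay":0,"az":0},{"fingers":1,"tx":-0.001,"ty":-0.001,"tz":0,"ax":0,"ay":0,"az":0}]}}

```text
time_s: 4.33
tcp_pos: [0.4474, 0.3749, 0.0889]
ee_rot: [[0.361, -0.264, -0.895], [-0.102, -0.965, 0.243], [-0.927, 0.004, -0.375]]
wrist_force: [-0.8, 0.0, 0.3]
gripper_width: 0.354
```

```bash
python3 - <<'E'
from h import *
s=r.sense();print(s['tcp_pos'],s['wrist_force'],s['moment'],s['gripper_width']*87)
E
```

```text
[0.44740209 0.37488646 0.08890965] [-0.76659284  0.0495421   0.28858797] [0.15444757 0.78257322 0.02682945] 30.823688358525025
```

Emit:
{"fn": "play_rows", "kwargs": {"commands": [{"fingers":1,"tx":0,"ty":0,"tz":0,"ax":0,"ay":0,"az":0},{"fingers":1,"tx":0,"ty":0,"tz":0,"ax":0,"ay":0,"az":0},{"fingers":1,"tx":0,"ty":0,"tz":0,"ax":0,"ay":0,"az":0},{"fingers":1,"tx":0,"ty":0,"tz":0,"ax":0,"ay":0,"az":0}]}}

```text
time_s: 4.67
tcp_pos: [0.4474, 0.3756, 0.0889]
ee_rot: [[0.36, -0.263, -0.895], [-0.102, -0.965, 0.243], [-0.927, 0.003, -0.375]]
wrist_force: [0.6, 0.9, -0.5]
gripper_width: 0.244
```

```bash
python3 - <<'E'
from h import *
s=r.sense();print(s['tcp_pos'],s['wrist_force'],s['moment'],s['gripper_width']*87)
R=np.array(s['ee_rot']);print('force in tool',R.T@s['wrist_force'], 'lift 17mm', R.T@[0,0,.017]/.75)
E
```

```text
[0.44735781 0.37559366 0.08891194] [ 0.60414005  0.87107183 -0.53466938] [0.46798269 0.61589944 0.09469693] 21.20295806006881
force in tool [ 0.62507023 -1.00119583 -0.1285177 ] lift 17mm [-2.10168327e-02  7.30910774e-05 -8.48912109e-03]
```

Emit:
{"fn": "play_rows", "kwargs": {"commands": [{"fingers":1,"tx":-0.007,"ty":0,"tz":-0.0028,"ax":0,"ay":0,"az":0},{"fingers":1,"tx":-0.014,"ty":0,"tz":-0.0057,"ax":0,"ay":0,"az":0},{"fingers":1,"tx":-0.021,"ty":0,"tz":-0.0085,"ax":0,"ay":0,"az":0},{"fingers":1,"tx":-0.021,"ty":0,"tz":-0.0085,"ax":0,"ay":0,"az":0},{"fingers":1,"tx":-0.021,"ty":0,"tz":-0.0085,"ax":0,"ay":0,"az":0}]}}

```text
time_s: 5.08
tcp_pos: [0.4467, 0.375, 0.1051]
ee_rot: [[0.359, -0.264, -0.895], [-0.103, -0.965, 0.243], [-0.928, 0.005, -0.373]]
wrist_force: [0.3, 1.6, -11.4]
gripper_width: 0.245
```

```bash
python3 - <<'E'
from h import *
s=r.sense();print(s['tcp_pos'],s['wrist_force'],s['moment'],s['gripper_width']*87)
p=cap('scene','s5.png');cv2.imwrite('pics/s5c.png',cv2.resize(p['image'][180:290,230:350,::-1],(600,550),interpolation=cv2.INTER_CUBIC))
E
```

```text
[0.44665756 0.37503232 0.10512516] [  0.3062885    1.57497223 -11.39171171] [1.29134007 1.97552533 0.39254459] 21.314003115377226
```

```bash
cat > arc.py <<'E'
from h import *
import sys
# arc.py step_deg n dphi_per_step dz rfix : displacements from the measured pose
def arc(step,n,dphi,dz=0,dr=0,ax=(.503,.2975)):
    s=r.sense();R0=np.array(s['ee_rot']);p0=np.array(s['tcp_pos']);v=p0[:2]-ax
    for i in range(1,n+1):
        a=np.radians(step*i);c,si=np.cos(a),np.sin(a)
        d=np.r_[np.array([[c,-si],[si,c]])@v*(1+dr*i/n/.1)-v,dz*i/n]
        w=R0.T@[0,0,np.radians(dphi*i)]/np.pi
        print('t',np.round(R0.T@d/.75,4),'a',np.round(w,4))
    f=np.array(s['wrist_force']);e=np.r_[v/np.hypot(*v),0];print('p',p0.round(4),'az',np.degrees(np.arctan2(v[1],v[0]))%360,'r',np.hypot(*v),'F rad %.1f tan %.1f z %.1f'%(f@e,f@[-e[1],e[0],0],f[2]),'q4,5',np.array(s['joints'])[[2,3,4]],s['gripper_width']*87,s['time_s'])
if __name__=='__main__': arc(float(sys.argv[1]),int(sys.argv[2]),*map(float,sys.argv[3:6]))
E
python3 arc.py 3 5 1.9
```

```text
t [-0.0015  0.0053  0.0038] a [-0.0098  0.0001 -0.0039]
t [-0.0029  0.0109  0.0073] a [-0.0196  0.0001 -0.0079]
t [-0.0041  0.0166  0.0105] a [-0.0294  0.0002 -0.0118]
t [-0.0053  0.0225  0.0134] a [-0.0392  0.0002 -0.0158]
t [-0.0063  0.0285  0.0161] a [-0.049   0.0003 -0.0197]
p [0.4467 0.375  0.105 ] az 126.01016930003782 r 0.0957715790561483 F rad 2.9 tan -0.6 z -12.1 q4,5 [-37.93753804  42.69482078 -32.66117299] 20.811134818771997 5.1333
```

View pics/s5c.png

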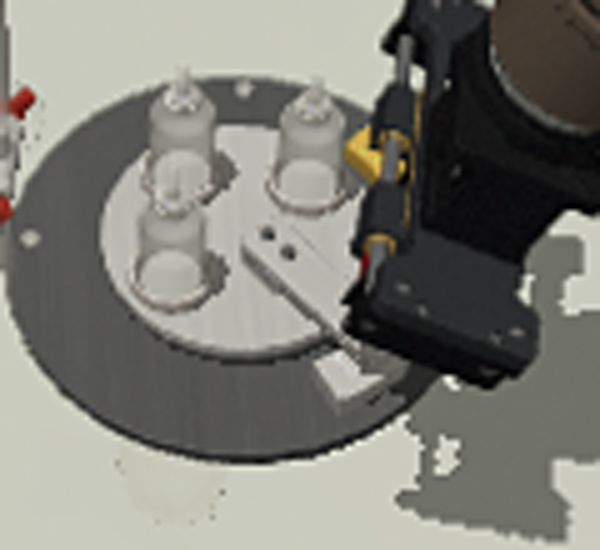

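The knob is held and lifted about 16 mm, with force matching the spring. All three bottles are standing. Next is the swing.

Emit:
{"fn": "play_rows", "kwargs": {"commands": [{"fingers":1,"tx":-0.0015,"ty":0.0053,"tz":0.0038,"ax":-0.0098,"ay":0,"az":-0.0039},{"fingers":1,"tx":-0.0029,"ty":0.0109,"tz":0.0073,"ax":-0.0196,"ay":0,"az":-0.0079},{"fingers":1,"tx":-0.0041,"ty":0.0166,"tz":0.0105,"ax":-0.0294,"ay":0,"az":-0.0118},{"fingers":1,"tx":-0.0053,"ty":0.0225,"tz":0.0134,"ax":-0.0392,"ay":0,"az":-0.0158},{"fingers":1,"tx":-0.0063,"ty":0.0285,"tz":0.0161,"ax":-0.049,"ay":0,"az":-0.0197}]}}

```text
time_s: 5.55
tcp_pos: [0.4286, 0.3596, 0.106]
ee_rot: [[0.372, -0.094, -0.923], [-0.036, -0.996, 0.087], [-0.928, 0.001, -0.374]]
wrist_force: [3.7, 5.0, -12.0]
gripper_width: 0.247
```

```bash
python3 arc.py 3 5 1.9; python3 arc.py 3 5 1.9 .001 | tail -2
```

```text
t [-0.0014  0.0057  0.0034] a [-0.0098  0.     -0.0039]
t [-0.0026  0.0115  0.0066] a [-0.0196  0.     -0.0079]
t [-0.0038  0.0176  0.0094] a [-0.0294  0.     -0.0118]
t [-0.0048  0.0237  0.012 ] a [-0.0392  0.0001 -0.0158]
t [-0.0057  0.0301  0.0142] a [-0.049   0.0001 -0.0197]
p [0.4286 0.3596 0.106 ] az 140.1129391416765 r 0.09690288721357213 F rad 0.4 tan -6.2 z -12.0 q4,5 [-44.90789335  50.96074597 -26.16972233] 21.487069709349548 5.55
t [-0.0069  0.0301  0.0137] a [-0.049   0.0001 -0.0197]
p [0.4286 0.3596 0.106 ] az 140.1129391416765 r 0.09690288721357213 F rad 0.4 tan -6.2 z -12.0 q4,5 [-44.90789335  50.96074597 -26.16972233] 21.487069709349548 5.55
```

Emit:
{"fn": "play_rows", "kwargs": {"commands": [{"fingers":1,"tx":-0.0014,"ty":0.0057,"tz":0.0034,"ax":-0.0098,"ay":0,"az":-0.0039},{"fingers":1,"tx":-0.0026,"ty":0.0115,"tz":0.0066,"ax":-0.0196,"ay":0,"az":-0.0079},{"fingers":1,"tx":-0.0038,"ty":0.0176,"tz":0.0094,"ax":-0.0294,"ay":0,"az":-0.0118},{"fingers":1,"tx":-0.0048,"ty":0.0237,"tz":0.012,"ax":-0.0392,"ay":0,"az":-0.0158},{"fingers":1,"tx":-0.0057,"ty":0.0301,"tz":0.0142,"ax":-0.049,"ay":0,"az":-0.0197}]}}

```text
time_s: 5.97
tcp_pos: [0.4138, 0.3393, 0.106]
ee_rot: [[0.371, 0.075, -0.925], [0.028, -0.997, -0.07], [-0.928, 0.0, -0.372]]
wrist_force: [-0.8, 7.3, -11.3]
gripper_width: 0.246
```

```bash
python3 arc.py 3 5 1.0
```

```text
t [-0.0012  0.0061  0.003 ] a [-0.0052  0.     -0.0021]
t [-0.0023  0.0123  0.0057] a [-0.0103  0.     -0.0041]
t [-0.0032  0.0187  0.0081] a [-0.0155  0.     -0.0062]
t [-0.0041  0.0252  0.0101] a [-0.0206  0.     -0.0083]
t [-0.0048  0.0318  0.0119] a [-0.0258  0.     -0.0103]
p [0.4138 0.3393 0.106 ] az 154.8731664618345 r 0.09848519955744489 F rad 3.9 tan -6.3 z -11.3 q4,5 [-51.50274318  62.27537266 -19.45050902] 21.401272340849694 5.9667
```

Emit:
{"fn": "play_rows", "kwargs": {"commands": [{"fingers":1,"tx":-0.0012,"ty":0.0061,"tz":0.003,"ax":-0.0052,"ay":0,"az":-0.0021},{"fingers":1,"tx":-0.0023,"ty":0.0123,"tz":0.0057,"ax":-0.0103,"ay":0,"az":-0.0041},{"fingers":1,"tx":-0.0032,"ty":0.0187,"tz":0.0081,"ax":-0.0155,"ay":0,"az":-0.0062},{"fingers":1,"tx":-0.0041,"ty":0.0252,"tz":0.0101,"ax":-0.0206,"ay":0,"az":-0.0083},{"fingers":1,"tx":-0.0048,"ty":0.0318,"tz":0.0119,"ax":-0.0258,"ay":0,"az":-0.0103}]}}

```text
time_s: 6.38
tcp_pos: [0.4035, 0.3153, 0.1049]
ee_rot: [[0.364, 0.166, -0.917], [0.062, -0.986, -0.154], [-0.93, -0.001, -0.369]]
wrist_force: [-7.8, 8.1, -11.6]
gripper_width: 0.245
```

```bash
python3 arc.py 0 1 0 -.008; python3 - <<'E'
from h import *
p=cap('scene');q=cap('side')
f=lambda i:cv2.resize(i,(398,398),interpolation=cv2.INTER_CUBIC)
cv2.imwrite('pics/v6.png',np.hstack([f(p['image'][170:290,230:350,::-1]),f(q['image'][160:280,210:330,::-1])]))
E
```

```text
t [0.0099 0.     0.0039] a [0. 0. 0.]
p [0.4035 0.3153 0.1049] az 169.83335397352062 r 0.10107922115280708 F rad 9.1 tan -6.6 z -11.6 q4,5 [-56.18981065  73.00087992 -14.82328222] 21.291093548035914 6.3833
```

View pics/v6.png

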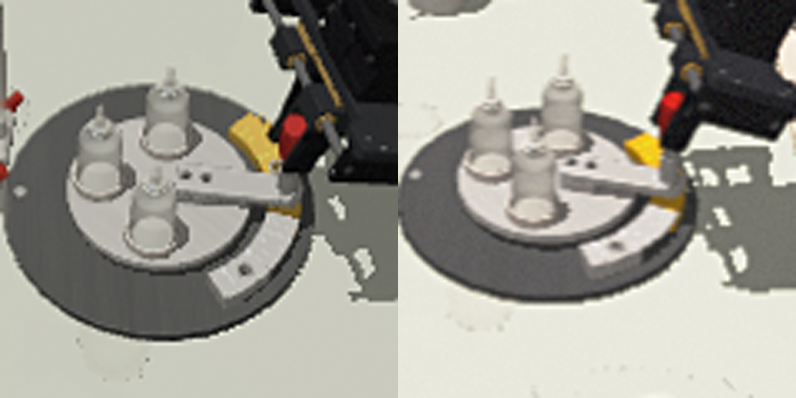

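Emit:
{"fn": "play_rows", "kwargs": {"commands": [{"fingers":1,"tx":0.0035,"ty":-0.0009,"tz":0.0033,"ax":0,"ay":0,"az":0},{"fingers":1,"tx":0.0078,"ty":-0.0009,"tz":0.0057,"ax":0,"ay":0,"az":0},{"fingers":1,"tx":0.0078,"ty":-0.0009,"tz":0.0057,"ax":0,"ay":0,"az":0},{"fingers":1,"tx":0.0078,"ty":-0.0009,"tz":0.0057,"ax":0,"ay":0,"az":0}]}}

```text
time_s: 6.82
tcp_pos: [0.403, 0.3133, 0.098]
ee_rot: [[0.365, 0.158, -0.917], [0.056, -0.987, -0.148], [-0.929, 0.003, -0.37]]
wrist_force: [-4.6, 4.6, -9.8]
gripper_width: 0.243
```

```bash
python3 arc.py 0 1 0 -.002
```

```text
t [ 0.0025 -0.      0.001 ] a [0. 0. 0.]
p [0.403  0.3133 0.098 ] az 171.0019044196886 r 0.10120868179412959 F rad 5.3 tan -3.9 z -9.8 q4,5 [-57.08072326  79.42507319 -14.05170398] 21.103749913331217 6.8167
```

Emit:
{"fn": "play_rows", "kwargs": {"commands": [{"fingers":1,"tx":0.002,"ty":0,"tz":0.001,"ax":0,"ay":0,"az":0},{"fingers":1,"tx":0.002,"ty":0,"tz":0.001,"ax":0,"ay":0,"az":0},{"fingers":0.3,"tx":0.002,"ty":0,"tz":0.001,"ax":0,"ay":0,"az":0},{"fingers":0.3,"tx":0.002,"ty":0,"tz":0.001,"ax":0,"ay":0,"az":0},{"fingers":0.3,"tx":0.002,"ty":0,"tz":0.001,"ax":0,"ay":0,"az":0}]}}

```text
time_s: 7.23
tcp_pos: [0.4067, 0.3129, 0.0993]
ee_rot: [[0.373, 0.151, -0.915], [0.053, -0.989, -0.141], [-0.926, 0.004, -0.377]]
wrist_force: [0.1, 0.9, 0.3]
gripper_width: 0.335
```

```bash
python3 arc.py 2 5 -1
```

```text
t [-0.0005  0.0043  0.0012] a [ 0.0051 -0.      0.0021]
t [-0.0009  0.0087  0.0023] a [ 0.0103 -0.      0.0042]
t [-0.0013  0.0132  0.0032] a [ 0.0154 -0.0001  0.0063]
t [-0.0016  0.0176  0.004 ] a [ 0.0206 -0.0001  0.0084]
t [-0.0018  0.0221  0.0047] a [ 0.0257 -0.0001  0.0105]
p [0.4067 0.3129 0.0993] az 170.92333685617973 r 0.09753368503775725 F rad 0.0 tan -0.9 z 0.3 q4,5 [-56.97624365  80.93745341 -14.24249878] 29.107643595301894 7.2333
```

Emit:
{"fn": "play_rows", "kwargs": {"commands": [{"fingers":0.3,"tx":-0.0005,"ty":0.0043,"tz":0.0012,"ax":0.0051,"ay":0,"az":0.0021},{"fingers":0.3,"tx":-0.0004,"ty":0.0087,"tz":0.0023,"ax":0.0103,"ay":0,"az":0.0042},{"fingers":0.3,"tx":0,"ty":0.0132,"tz":0.0035,"ax":0.0154,"ay":0,"az":0.0063},{"fingers":0.3,"tx":0.001,"ty":0.0176,"tz":0.005,"ax":0.0206,"ay":0,"az":0.0084},{"fingers":0.3,"tx":0.001,"ty":0.0221,"tz":0.0058,"ax":0.0257,"ay":0,"az":0.0105}]}}

```text
time_s: 7.65
tcp_pos: [0.4044, 0.3038, 0.0983]
ee_rot: [[0.373, 0.075, -0.925], [0.038, -0.997, -0.066], [-0.927, -0.01, -0.375]]
wrist_force: [-8.0, 15.4, 8.2]
gripper_width: 0.349
```

```bash
python3 arc.py 1 5 -0.8
```

```text
t [-0.0001  0.0023  0.0003] a [0.0041 0.     0.0017]
t [-0.0003  0.0046  0.0005] a [0.0082 0.0001 0.0033]
t [-0.0004  0.0069  0.0007] a [0.0124 0.0001 0.005 ]
t [-0.0004  0.0091  0.0009] a [0.0165 0.0002 0.0067]
t [-0.0005  0.0114  0.001 ] a [0.0206 0.0002 0.0083]
p [0.4044 0.3038 0.0983] az 176.33239129520808 r 0.09879888118469332 F rad 9.0 tan -14.9 z 8.2 q4,5 [-57.53220735  79.47348887 -15.04692967] 30.368525556043238 7.65
```

Emit:
{"fn": "play_rows", "kwargs": {"commands": [{"fingers":0.3,"tx":0,"ty":-0.01,"tz":0,"ax":0,"ay":0,"az":0},{"fingers":0.3,"tx":0,"ty":-0.01,"tz":0,"ax":0,"ay":0,"az":0}]}}

```text
time_s: 7.82
tcp_pos: [0.4044, 0.3045, 0.0961]
ee_rot: [[0.375, 0.065, -0.925], [0.021, -0.998, -0.061], [-0.927, 0.003, -0.376]]
wrist_force: [-0.2, -0.5, 0.1]
gripper_width: 0.349
```

```bash
python3 arc.py 1 1 0; python3 - <<'E'
from h import *
p=cap('scene');q=cap('side');w=cap('wrist')
f=lambda i:cv2.resize(i,(266,400),interpolation=cv2.INTER_CUBIC)
cv2.imwrite('pics/v7.png',np.hstack([f(p['image'][190:280,280:340,::-1]),f(q['image'][180:270,255:315,::-1]),f(w['image'][100:340,180:340,::-1])]))
E
```

```text
t [-0.0001  0.0023  0.0003] a [0. 0. 0.]
p [0.4044 0.3045 0.0961] az 175.9253717926915 r 0.09884641020680657 F rad 0.1 tan 0.5 z 0.1 q4,5 [-57.1356862   77.20880454 -16.29504352] 30.391156385890433 7.8167
```

View pics/v7.png

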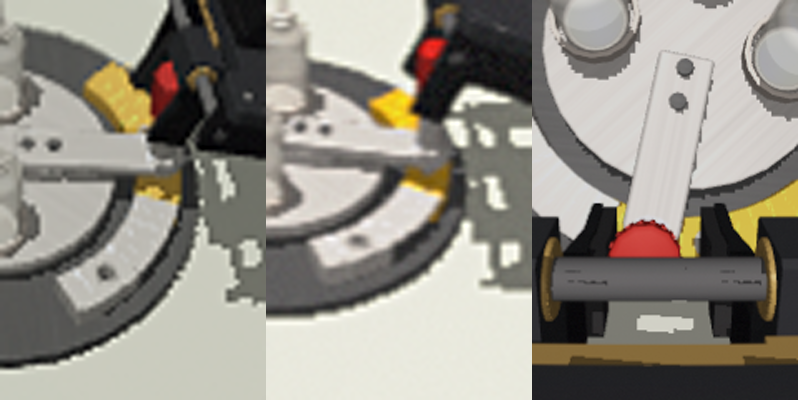

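```bash
python3 - <<'E'
from h import *
p=cap('wrist')
a,b=[onz(p,u,.045) for u in((272,140.2),(267.8,160.6))]
print(a,b)
for c in(a,b): v=c[:2]-[.503,.2975];print(np.hypot(*v),np.degrees(np.arctan2(v[1],v[0]))%360)
d=b-a;print(np.degrees(np.arctan2(d[1],d[0]))%360)
for f in spotter.silhouettes('knob',p)[:1]:
    v,u=np.nonzero(f['region']);print(f['score'],f['uv'],u.min(),u.max(),v.min(),v.max())
# knob az prediction: knob left/right edges in picture vs az, for lift 0 and 9 mm
t=np.linspace(0,6.28,60)
for L in(0,.009):
  for az in(171,173,175,177,179):
    c=np.array([.503,.2975])+.1*np.array([np.cos(np.radians(az)),np.sin(np.radians(az))])
    P=proj(p,np.c_[c[0]+.011*np.cos(t),c[1]+.011*np.sin(t),0*t+.106+L]);print(L,az,P.min(0).round(1),P.max(0).round(1))
E
```

```text
[0.48330502 0.2958177  0.045     ] [0.46740423 0.2980711  0.045     ]
0.019766693536102598 184.88221637349992
0.03560035269238974 179.08082210597695
171.9339808436715
0.61 [246.6, 246.0] 226 268 232 254
0 171 [215.8 231.8] [258.4 275. ]
0 173 [222.4 233.2] [265.1 276.4]
0 175 [229.1 234.3] [271.8 277.5]
0 177 [235.8 235.2] [278.5 278.5]
0 179 [242.5 235.9] [285.2 279.1]
0.009 171 [213.3 232.3] [258.7 278.3]
0.009 173 [220.4 233.8] [265.8 279.8]
0.009 175 [227.5 235. ] [272.9 281.1]
0.009 177 [234.6 236. ] [280.1 282. ]
0.009 179 [241.8 236.7] [287.2 282.7]
```

```bash
python3 - <<'E'
from h import *
t=np.linspace(0,6.28,60)
for n,k in(('scene',(316,210)),('side',(291,195))):
    p=cap(n); im=p['image'].astype(int);R,G,B=im[...,0],im[...,1],im[...,2]
    m=((R>70)&(G<.45*R)&(B<.45*R)).astype(np.uint8)
    c,l,st,ce=cv2.connectedComponentsWithStats(m)
    i=min((i for i in range(1,c) if st[i,4]>8),key=lambda i:np.hypot(*(ce[i]-k)));u0,v0,w,h,_=st[i];print(n,'obs',u0,u0+w-1,v0,v0+h-1)
    for L in(0,.009):
      for az in(172,175,178):
        c=np.array([.503,.2975])+.1*np.array([np.cos(np.radians(az)),np.sin(np.radians(az))])
        P=proj(p,np.r_[np.c_[c[0]+.011*np.cos(t),c[1]+.011*np.sin(t),0*t+.106+L],np.c_[c[0]+.011*np.cos(t),c[1]+.011*np.sin(t),0*t+.07+L]]);print(L,az,P.min(0).round(1),P.max(0).round(1))
    print('hole190 vs holes proj',proj(p,[[.405,.279,.022],[.503+.1*np.cos(np.radians(126.5)),.2975+.1*np.sin(np.radians(126.5)),.025]]).round(1))
E
```

```text
scene obs 314 320 204 215
0 172 [313.1 205.9] [323.2 221.5]
0 175 [313.  204.3] [323.1 219.9]
0 178 [312.7 202.7] [322.8 218.3]
0.009 172 [313.4 203.6] [323.6 219.4]
0.009 175 [313.3 202. ] [323.5 217.7]
0.009 178 [313.1 200.4] [323.2 216.1]
hole190 vs holes proj [[313.  219.7]
 [304.9 250.8]]
side obs 289 295 188 198
0 172 [288.3 192. ] [297.6 208.1]
0 175 [288.4 190.9] [297.7 206.9]
0 178 [288.4 189.8] [297.7 205.7]
0.009 172 [288.5 189.2] [297.8 205.3]
0.009 175 [288.6 188.1] [297.9 204.1]
0.009 178 [288.7 186.9] [298. 203.]
hole190 vs holes proj [[290.3 212.5]
 [277.1 234.5]]
```

```bash
python3 arc.py 1.2 4 0
```

```text
t [-0.0001  0.0028  0.0003] a [0. 0. 0.]
t [-0.0002  0.0055  0.0005] a [0. 0. 0.]
t [-0.0002  0.0083  0.0007] a [0. 0. 0.]
t [-0.0003  0.0111  0.0008] a [0. 0. 0.]
p [0.4037 0.3027 0.0948] az 177.0239783002056 r 0.09939023230808817 F rad 1.5 tan -0.4 z 0.1 q4,5 [-57.3021501   77.28635497 -16.22610832] 30.67837502180837 8.1667
```

Emit:
{"fn": "play_rows", "kwargs": {"commands": [{"fingers":0.3,"tx":-0.0001,"ty":0.0028,"tz":0.0002,"ax":0,"ay":0,"az":0},{"fingers":0.3,"tx":-0.0001,"ty":0.0055,"tz":0.0004,"ax":0,"ay":0,"az":0},{"fingers":0.3,"tx":-0.0002,"ty":0.0083,"tz":0.0006,"ax":0,"ay":0,"az":0},{"fingers":0.3,"tx":-0.0003,"ty":0.011,"tz":0.0008,"ax":0,"ay":0,"az":0},{"fingers":0.3,"tx":-0.0003,"ty":0.011,"tz":0.0008,"ax":0,"ay":0,"az":0}]}}

```text
time_s: 8.58
tcp_pos: [0.4029, 0.2968, 0.0951]
ee_rot: [[0.371, 0.069, -0.926], [0.025, -0.998, -0.064], [-0.928, 0.001, -0.372]]
wrist_force: [-3.7, 5.1, 1.7]
gripper_width: 0.351
```

```bash
python3 arc.py 1.2 5 0
```

```text
t [-0.0001  0.0028  0.0001] a [0. 0. 0.]
t [-0.0001  0.0056  0.0002] a [0. 0. 0.]
t [-0.0001  0.0084  0.0002] a [0. 0. 0.]
t [-0.0001  0.0112  0.0002] a [0. 0. 0.]
t [-0.      0.014   0.0001] a [0. 0. 0.]
p [0.4029 0.2968 0.0951] az 180.3796691795229 r 0.10010992629764322 F rad 3.7 tan -5.1 z 1.7 q4,5 [-58.0449666   79.57889133 -15.38076315] 30.510985994397494 8.5833
```

Emit:
{"fn": "play_rows", "kwargs": {"commands": [{"fingers":0.3,"tx":-0.0001,"ty":0.0028,"tz":0.0001,"ax":0,"ay":0,"az":0},{"fingers":0.3,"tx":-0.0001,"ty":0.0056,"tz":0.0002,"ax":0,"ay":0,"az":0},{"fingers":0.3,"tx":-0.0001,"ty":0.0084,"tz":0.0002,"ax":0,"ay":0,"az":0},{"fingers":0.3,"tx":-0.0001,"ty":0.0112,"tz":0.0002,"ax":0,"ay":0,"az":0},{"fingers":0.3,"tx":-0.0001,"ty":0.014,"tz":0.0001,"ax":0,"ay":0,"az":0}]}}

```text
time_s: 9.0
tcp_pos: [0.4022, 0.2887, 0.0952]
ee_rot: [[0.369, 0.074, -0.927], [0.03, -0.997, -0.068], [-0.929, -0.003, -0.37]]
wrist_force: [-7.7, 8.7, 2.1]
gripper_width: 0.356
```

```bash
python3 arc.py 0.8 5 0
```

```text
t [ 0.      0.0019 -0.    ] a [0. 0. 0.]
t [ 0.      0.0038 -0.0001] a [0. 0. 0.]
t [ 0.0001  0.0057 -0.0002] a [0. 0. 0.]
t [ 0.0001  0.0075 -0.0003] a [0. 0. 0.]
t [ 0.0001  0.0094 -0.0004] a [0. 0. 0.]
p [0.4022 0.2887 0.0952] az 184.97062403523094 r 0.10122731554744896 F rad 6.9 tan -9.3 z 2.1 q4,5 [-58.92951345  82.45931544 -14.35129938] 30.965741519341783 9.0
```

Emit:
{"fn": "play_rows", "kwargs": {"commands": [{"fingers":0.3,"tx":0.0005,"ty":0.0015,"tz":-0.0012,"ax":0,"ay":0,"az":0},{"fingers":0.3,"tx":0.0005,"ty":0.003,"tz":-0.0014,"ax":0,"ay":0,"az":0},{"fingers":0.3,"tx":0.0005,"ty":0.003,"tz":-0.0014,"ax":0,"ay":0,"az":0}]}}

```text
time_s: 9.25
tcp_pos: [0.4051, 0.2826, 0.0952]
ee_rot: [[0.372, 0.066, -0.926], [0.021, -0.998, -0.063], [-0.928, 0.004, -0.373]]
wrist_force: [-1.9, 2.8, 0.2]
gripper_width: 0.35
```

```bash
cat > knob.py <<'E'
from h import *
t=np.linspace(0,6.28,60)
from scipy.optimize import least_squares
def look(verbose=0):
    O=[]
    for n,win in(('scene',(300,190,330,240)),('side',(275,178,305,220))):
        p=cap(n); im=p['image'].astype(int);R,G,B=im[...,0],im[...,1],im[...,2]
        m=((R>70)&(G<.45*R)&(B<.45*R)); v,u=np.nonzero(m[win[1]:win[3],win[0]:win[2]]); O.append((p,u.min()+win[0],v.min()+win[1],n))
    w=cap('wrist');f=spotter.silhouettes('knob',w)
    if f: u=np.nonzero(f[0]['region'])[1];print('wrist',u.min(),u.max(),f[0]['score'])
    for L in(0,.009):
        o=[]
        for az in np.arange(172,200,.5):
            c=np.array([.503,.2975])+.1*np.array([np.cos(np.radians(az)),np.sin(np.radians(az))]);rim=np.c_[c[0]+.011*np.cos(t),c[1]+.011*np.sin(t),0*t+.106+L]
            o.append([az]+[proj(p,rim)[:,1].min()+b-v for (p,u,v,n),b in zip(O,(1.2,.8))]+([proj(w,rim)[:,0].min()-u.min(),proj(w,rim)[:,0].max()-u.max()] if f else []))
        o=np.array(o); print('lift',L,'az by scene,side,wristL,wristR:',[o[np.argmin(abs(o[:,j])),0] for j in range(1,o.shape[1])])
    return O
if __name__=='__main__': look()
E
python3 arc.py .8 5 0; python3 knob.py
```

```text
t [ 0.0001  0.0018 -0.0002] a [0. 0. 0.]
t [ 0.0001  0.0037 -0.0003] a [0. 0. 0.]
t [ 0.0002  0.0055 -0.0005] a [0. 0. 0.]
t [ 0.0003  0.0073 -0.0008] a [0. 0. 0.]
t [ 0.0004  0.0091 -0.001 ] a [0. 0. 0.]
p [0.4051 0.2826 0.0952] az 188.6289017182089 r 0.09899510984559451 F rad 1.5 tan -3.0 z 0.2 q4,5 [-59.06401241  82.76451319 -14.69911246] 30.464402194145986 9.25
wrist 226 267 0.85
lift 0 az by scene,side,wristL,wristR: [np.float64(189.5), np.float64(196.0), np.float64(186.0), np.float64(185.5)]
lift 0.009 az by scene,side,wristL,wristR: [np.float64(185.0), np.float64(188.0), np.float64(186.5), np.float64(185.0)]
```

Emit:
{"fn": "play_rows", "kwargs": {"commands": [{"fingers":0.3,"tx":0.0001,"ty":0.0018,"tz":-0.0003,"ax":0,"ay":0,"az":0},{"fingers":0.3,"tx":0.0001,"ty":0.0036,"tz":-0.0006,"ax":0,"ay":0,"az":0},{"fingers":0.3,"tx":0.0002,"ty":0.005,"tz":-0.0009,"ax":0,"ay":0,"az":0},{"fingers":0.3,"tx":0.0002,"ty":0.005,"tz":-0.0009,"ax":0,"ay":0,"az":0}]}}

```text
time_s: 9.78
tcp_pos: [0.4056, 0.2802, 0.0952]
ee_rot: [[0.371, 0.068, -0.926], [0.024, -0.998, -0.064], [-0.928, 0.002, -0.372]]
wrist_force: [-4.7, 6.3, 0.5]
gripper_width: 0.349
```

```bash
python3 arc.py .8 5 0; python3 knob.py
```

```text
t [ 0.0001  0.0018 -0.0002] a [0. 0. 0.]
t [ 0.0002  0.0037 -0.0004] a [0. 0. 0.]
t [ 0.0003  0.0055 -0.0007] a [0. 0. 0.]
t [ 0.0004  0.0073 -0.0009] a [0. 0. 0.]
t [ 0.0005  0.0091 -0.0012] a [0. 0. 0.]
p [0.4056 0.2802 0.0952] az 190.05775459108497 r 0.09889873726293692 F rad 3.5 tan -7.0 z 0.5 q4,5 [-59.26114521  83.7125514  -14.26788669] 30.34815236593171 9.7833
wrist 227 267 0.83
lift 0 az by scene,side,wristL,wristR: [np.float64(191.5), np.float64(199.0), np.float64(187.5), np.float64(186.5)]
lift 0.009 az by scene,side,wristL,wristR: [np.float64(187.0), np.float64(191.0), np.float64(188.0), np.float64(186.5)]
```

Emit:
{"fn": "play_rows", "kwargs": {"commands": [{"fingers":0.3,"tx":0.0001,"ty":0.0015,"tz":-0.0005,"ax":0,"ay":0,"az":0},{"fingers":0.3,"tx":0.0002,"ty":0.003,"tz":-0.001,"ax":0,"ay":0,"az":0},{"fingers":0.3,"tx":0.0002,"ty":0.003,"tz":-0.001,"ax":0,"ay":0,"az":0}]}}

```text
time_s: 10.23
tcp_pos: [0.4069, 0.2762, 0.0951]
ee_rot: [[0.372, 0.065, -0.926], [0.02, -0.998, -0.062], [-0.928, 0.005, -0.373]]
wrist_force: [-1.2, 2.6, -0.4]
gripper_width: 0.35
```

```bash
python3 arc.py .8 1 0; python3 knob.py
```

```text
t [ 0.0001  0.0018 -0.0003] a [0. 0. 0.]
p [0.4069 0.2762 0.0951] az 192.5004722244795 r 0.09840180032674432 F rad 0.6 tan -2.8 z -0.4 q4,5 [-59.41343094  84.06998755 -14.33401315] 30.484560092881228 10.2333
wrist 228 267 0.78
lift 0 az by scene,side,wristL,wristR: [np.float64(191.5), np.float64(196.0), np.float64(190.5), np.float64(189.5)]
lift 0.009 az by scene,side,wristL,wristR: [np.float64(187.0), np.float64(188.0), np.float64(191.0), np.float64(189.0)]
```

Emit:
{"fn": "play_rows", "kwargs": {"commands": [{"fingers":0.3,"tx":0.0001,"ty":0.0012,"tz":-0.0003,"ax":0,"ay":0,"az":0},{"fingers":0.3,"tx":0.0002,"ty":0.0024,"tz":-0.0006,"ax":0,"ay":0,"az":0},{"fingers":0.3,"tx":0.0002,"ty":0.0024,"tz":-0.0006,"ax":0,"ay":0,"az":0}]}}

```text
time_s: 10.68
tcp_pos: [0.408, 0.2743, 0.0955]
ee_rot: [[0.373, 0.064, -0.926], [0.019, -0.998, -0.061], [-0.928, 0.005, -0.373]]
wrist_force: [0.2, -0.1, -0.2]
gripper_width: 0.35
```

```bash
python3 arc.py .8 1 0; python3 knob.py; python3 - <<'E'
from h import *
p=cap('scene');q=cap('side')
f=lambda i:cv2.resize(i,(390,468),interpolation=cv2.INTER_CUBIC)
cv2.imwrite('pics/v8.png',np.hstack([f(p['image'][180:252,275:335,::-1]),f(q['image'][170:242,250:310,::-1])]))
E
```

```text
t [ 0.0001  0.0018 -0.0003] a [0. 0. 0.]
p [0.408  0.2743 0.0955] az 193.7315884930562 r 0.09778506394924744 F rad -0.2 tan 0.2 z -0.2 q4,5 [-59.47875149  84.51876095 -14.24037609] 30.413677019862984 10.6833
wrist 230 265 0.65
lift 0 az by scene,side,wristL,wristR: [np.float64(191.5), np.float64(193.0), np.float64(191.5), np.float64(189.5)]
lift 0.009 az by scene,side,wristL,wristR: [np.float64(187.0), np.float64(185.5), np.float64(192.0), np.float64(189.0)]
```

View pics/v8.png

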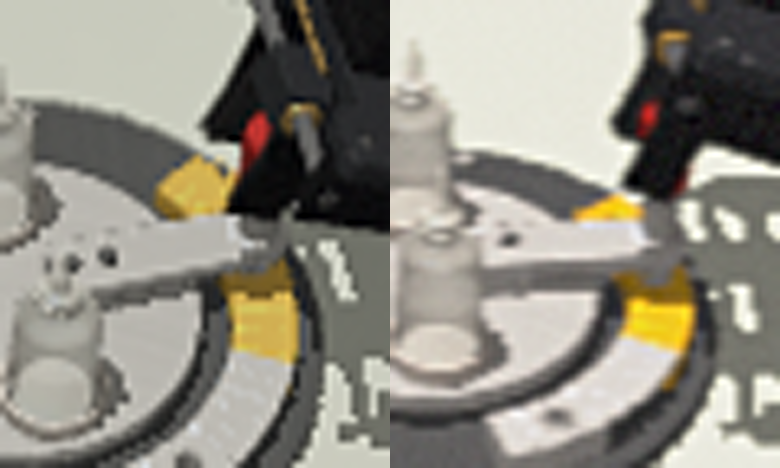

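Force is now zero and the knob sits lower at az ≈191°, which matches the hole. That looks like the click. I'll stop pushing, open and withdraw to check.

Emit:
{"fn": "play_rows", "kwargs": {"commands": [{"fingers":0,"tx":0,"ty":-0.002,"tz":0,"ax":0,"ay":0,"az":0},{"fingers":-0.3,"tx":0,"ty":-0.003,"tz":0,"ax":0,"ay":0,"az":0},{"fingers":-0.3,"tx":-0.02,"ty":-0.003,"tz":0,"ax":0,"ay":0,"az":0},{"fingers":-0.3,"tx":-0.06,"ty":-0.003,"tz":0,"ax":0,"ay":0,"az":0},{"fingers":-0.3,"tx":-0.1,"ty":-0.003,"tz":0,"ax":0,"ay":0,"az":0}]}}

```text
time_s: 11.4
tcp_pos: [0.3952, 0.2749, 0.1461]
ee_rot: [[0.387, 0.059, -0.92], [0.013, -0.998, -0.059], [-0.922, 0.011, -0.387]]
wrist_force: [1.2, -0.0, 1.0]
gripper_width: 0.617
```

Emit:
{"fn": "play_rows", "kwargs": {"commands": [{"fingers":-0.3,"tx":-0.04,"ty":0,"tz":0,"ax":0,"ay":0,"az":0},{"fingers":-0.3,"tx":-0.08,"ty":0,"tz":0,"ax":0,"ay":0,"az":0},{"fingers":-0.3,"tx":-0.08,"ty":0,"tz":0.06,"ax":0,"ay":0,"az":0},{"fingers":-0.3,"tx":-0.08,"ty":0,"tz":0.1,"ax":0,"ay":0,"az":0},{"fingers":-0.3,"tx":-0.08,"ty":0,"tz":0.1,"ax":0,"ay":0,"az":0}]}}

```text
time_s: 11.82
tcp_pos: [0.3002, 0.2686, 0.1715]
ee_rot: [[0.388, 0.065, -0.919], [0.015, -0.998, -0.064], [-0.921, 0.011, -0.389]]
wrist_force: [0.7, -0.8, -0.8]
gripper_width: 0.646
```

```bash
python3 arc.py 0 1 0; python3 - <<'E'
from h import *
t=np.linspace(0,6.28,60); O=[]
for n,win in(('scene',(295,180,335,245)),('side',(270,170,310,225))):
    p=cap(n,n+'9.png'); im=p['image'].astype(int);R,G,B=im[...,0],im[...,1],im[...,2]
    m=((R>70)&(G<.45*R)&(B<.45*R)); v,u=np.nonzero(m[win[1]:win[3],win[0]:win[2]]);b=np.array([u.min()+win[0]-.5,v.min()+win[1]-.5,u.max()+win[0]+.5,v.max()+win[1]+.5]);print(n,b);O.append((p,b))
from scipy.optimize import least_squares
def box(p,a,L):
    c=np.array([.503,.2975])+.1*np.array([np.cos(a),np.sin(a)]);rim=np.c_[c[0]+.011*np.cos(t),c[1]+.011*np.sin(t),0*t]
    P=proj(p,np.r_[rim+[0,0,.106+L],rim+[0,0,.07+L]]);return np.r_[P.min(0),P.max(0)]
f=least_squares(lambda x:np.concatenate([box(p,x[0],x[1]*.01)-b for p,b in O]),[3.3,.3],diff_step=1e-3);print('az',np.degrees(f.x[0]),'lift mm',f.x[1]*10,f.fun.round(1))
g=lambda i:cv2.resize(i,(390,468),interpolation=cv2.INTER_CUBIC)
cv2.imwrite('pics/v9.png',np.hstack([g(O[0][0]['image'][150:270,230:330,::-1]),g(O[1][0]['image'][150:270,210:310,::-1])]))
E
```

```text
t [0. 0. 0.] a [0. 0. 0.]
p [0.3002 0.2686 0.1715] az 188.10656456507698 r 0.20480336059581053 F rad -0.6 tan 0.9 z -0.8 q4,5 [-57.92038986  40.76021001 -34.92560072] 56.181041115842774 11.8167
scene [311.5 197.5 320.5 211.5]
side [288.5 185.5 295.5 199.5]
az 189.39697712479088 lift mm 1.818432138591557 [-0.5 -1.1  0.4  0.4 -0.8 -0.5  1.3  1.3]
```

View pics/v9.png

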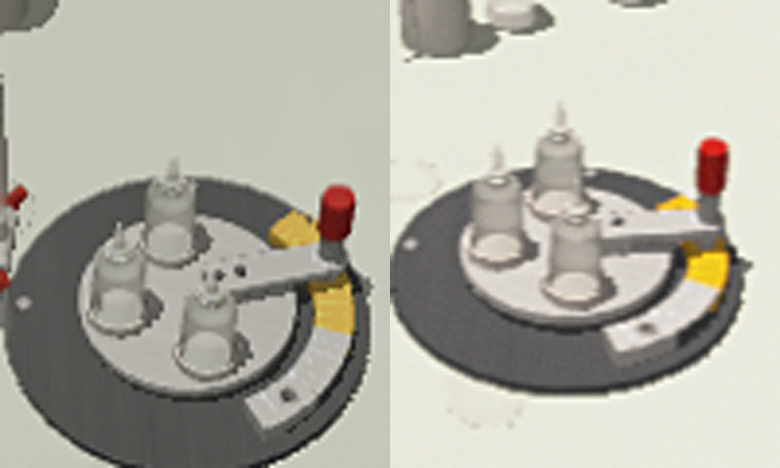

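```bash
python3 - <<'E'
from h import *
from scipy.optimize import least_squares
t=np.linspace(0,6.28,60)
def red(im,win):
    im=im.astype(int);R,G,B=im[...,0],im[...,1],im[...,2];m=((R>70)&(G<.45*R)&(B<.45*R))
    v,u=np.nonzero(m[win[1]:win[3],win[0]:win[2]]);return np.array([u.min()+win[0]-.5,v.min()+win[1]-.5,u.max()+win[0]+.5,v.max()+win[1]+.5])
def box(p,a,L):
    c=np.array([.503,.2975])+.1*np.array([np.cos(a),np.sin(a)]);rim=np.c_[c[0]+.011*np.cos(t),c[1]+.011*np.sin(t),0*t]
    P=proj(p,np.r_[rim+[0,0,.106+L],rim+[0,0,.07+L]]);return np.r_[P.min(0),P.max(0)]
def fit(O,az,tag):
    f=least_squares(lambda x:np.concatenate([box(p,x[0],x[1]*.01)-b for p,b in O]),[np.radians(az),.3],diff_step=1e-3);print(tag,'az',np.degrees(f.x[0]),'lift mm',f.x[1]*10,f.fun.round(1))
    for L in(0,.009):
        f=least_squares(lambda x:np.concatenate([box(p,x[0],L)-b for p,b in O]),[np.radians(az)],diff_step=1e-3);print('  L',L,np.degrees(f.x[0]),f.cost.round(2))
p,q,w=cap('scene'),cap('side'),cap('wrist','w10.png')
rd=lambda n:cv2.imread('pics/'+n)[:,:,::-1]
fit([(p,red(rd('scene0.png'),(290,215,325,260))),(q,red(rd('side0.png'),(262,190,292,235)))],126,'init')
O=[(p,red(p['image'],(295,180,335,245))),(q,red(q['image'],(270,170,310,225)))]
fit(O,190,'now')
k=proj(w,[.404,.28,.088])[0].astype(int);print('wrist k',k)
b=red(w['image'],(max(k[0]-40,0),max(k[1]-40,0),k[0]+40,k[1]+40));print(b);fit(O+[(w,b)],190,'3');fit([(w,b)],190,'w')
cv2.imwrite('pics/v10.png',cv2.resize(w['image'][max(k[1]-70,0):k[1]+70,max(k[0]-90,0):k[0]+90,::-1],None,fx=4,fy=4,interpolation=cv2.INTER_CUBIC))
E
```

```text
init az 123.62923716586046 lift mm 5.687637583214954 [ 0.1 -0.6  0.4  0.6 -0.5 -0.9  0.1  1. ]
  L 0 125.02950460314584 5.25
  L 0.009 122.86346319890845 2.83
now az 189.3972109186622 lift mm 1.8180875011700444 [-0.5 -1.1  0.4  0.4 -0.8 -0.5  1.3  1.3]
  L 0 190.2837483979082 3.22
  L 0.009 185.65797979414262 5.2
wrist k [253 130]
[241.5 112.5 267.5 138.5]
3 az 190.6093792165279 lift mm 2.314967077496954 [-0.8 -1.9  0.2 -0.4 -0.9 -1.1  1.2  0.6 -0.4 -3.5  0.3  8.4]
  L 0 190.7662794560413 47.01
  L 0.009 190.18513544075597 59.59
w az 190.71484281932015 lift mm 4.28590688002965 [-0.3 -4.6  0.6  7.7]
  L 0 190.81906628206906 43.67
  L 0.009 190.60366124673254 44.6
```

View pics/v10.png

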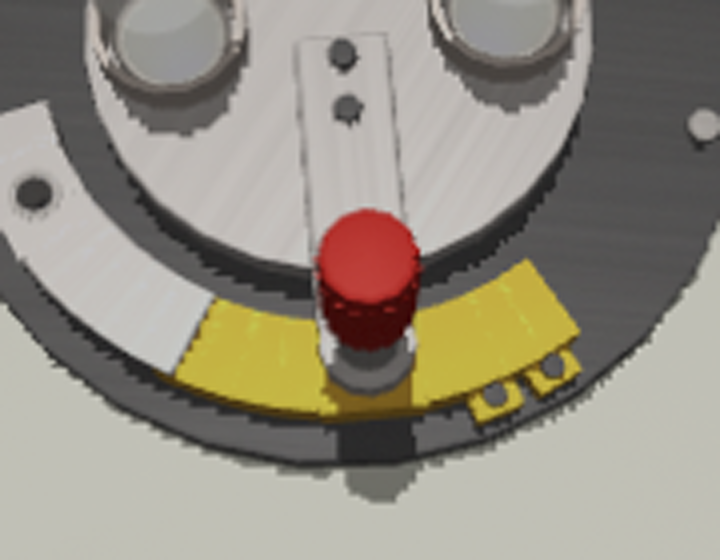

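The wrist view gives the knob an azimuth of about 190.7°, the same as the hole, and the scene and side views then put the lift near 0. The knob sits right on its sleeve with no pin showing, and the bottles are in their pockets. I'm handing in.

```bash
python3 -c "
from h import *
s=r.sense();print(s['time_s'],s['wrist_force']);print(job.finish_job())"
```

```text
12.0667 [ 0.45695538 -0.81903487 -0.58633213]
the job is handed in; nothing more can be done
None
```

The carousel is at its next hole with the pin down, about 1.12 rad from home, and I handed the job in at 12.1 s. I pulled the plunger about 16 mm (11–12 N, as the spring should give). Then I swung it counter-clockwise to about 0.77 rad and let the pin down on the yellow plate. From there I pushed the knob with loosely open fingers until it snapped in, then withdrew.

**Last checks**
- **Position:** the wrist camera puts the arm at 190.7°; the hole measured 189.8–192.1° beforehand.
- **Push force:** it fell to about 0 at the click and I pushed no further. I did not test the lock by pushing against it.
- **Bottles:** all three stand in their pockets in the last pictures.
- **Bystanders:** I did not measure them again, but the arm never went near them.

**Where checks disagreed**
- **Plunger lift:** the scene and side cameras alone fit about 1.8 mm, and about 0 once the wrist camera's angle is used. The same fit read 5.7 mm at the start, when the pin was fully down, so it is only good to a few millimetres. The knob sits on its sleeve with no pin showing, so I take it as fully down.
- **Early jam:** my first push also moved slightly downward and jammed at about 17 N sideways and 8 N vertically. With the spring, I estimate about 17 N of pin against plate, under the 20 N limit but close. I backed off and pushed level, at 9–10 N tangentially at most.

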